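# Cap a headlamp projector in its V-cradle

## Task

Lay the aluminium headlamp projector in the leaning V-cradle, lens end up, resting on both flanks with its foot against the steel stop, and let go of it. Then press the larger white cap fully home on the projector's tapered nose, skirt down to the shoulder, so that it grips by friction alone, and let go. Leave the smaller cap, the tape roll and the screwdriver where they are.

Things in the scene. Friction and masses are not known exactly. Their poses are not given: they have to be found in the camera images.
- projector: loose aluminium headlamp projector, round, 128 mm long, about 500 g, standing lens up at the start. Origin at the centre of its flat foot, z along its axis to the lens. Barrel 54 mm in diameter from z = 0 to 100 mm, where a flat shoulder is; then the nose tapers from 46 mm in diameter to 38.7 mm at z = 126, chamfered to 33 mm at 128.5; the glass lens bulges 3 mm more.
- shoulder (a point): point on the projector's axis at its shoulder (z = 100 mm), where the cap's mouth lies when the cap is fully home (in truth 0.5 mm above: the cap's inner roof lands on the nose tip).
- cap: the larger white plastic cap, loose, round, about 100 g, 66 mm tall, standing on its open mouth at the start. Origin at the centre of the mouth, z along its axis to the closed end. Ribbed skirt 60 mm in diameter (63 over the ribs) up to z = 34 mm; above it a plain round grip knob 36 mm in diameter, up to its flat end at z = 66. Tapered bore 29 mm deep.
- cap_top (a point): centre of the knob's flat end (z = 66 mm of the cap). The bore has a springy lining: the cap slips on freely until its mouth is about 16 mm from the shoulder, then resists more and more along the axis; the last millimetres need about 12 to 20 N, then the roof of the bore lands on the nose tip. Fully home it holds by friction.
- vee: fixed V: two wooden flanks 70 mm long and a flat slippery polished steel stop at their foot. Origin on the stop's face, 45 mm above the bench, where a seated projector's foot centre belongs; z up along the V, 30 degrees from vertical, is the seated projector's z. Flanks 45 degrees either side of -x, 27 mm from the axis, beneath the projector, so gravity holds it. +x: open side; y: level, across.
- cradle: fixed plywood base of the V-cradle, 170 x 110 mm, 12 mm thick. Origin on the bench; the V's origin lies 20 mm along its +x and 45 mm up, and the V leans towards its -x (roughly towards the robot). Above this base, around the axis of a seated projector, nothing stands higher than 70 mm along the V or farther than 40 mm to either side.
- small_cap: smaller white cap of the same shape, for another lamp: 43 mm in diameter, 47.5 mm tall, knob 26 mm in diameter. Leave it. Origin at the centre of its mouth, on the bench.
- tape_roll: grey roll of tape lying flat, 100 mm in diameter, 19 mm high. Leave it. Origin under its centre.
- screwdriver: screwdriver lying flat on the bench, about 200 mm long along its x axis. Leave it.
There are look-alikes about, which are no part of the job. Several things have the shape of the projector; the one meant has the colours described above.

How it is judged:
By the outcome, as a careful person would: the job done as asked, in the order asked, and still so for the second after the job is handed in, with the robot touching nothing.
It also fails if it takes over 54 s, if anything falls off the work surface, if the arm or the gripper's body presses on something with over 40 N, if the wrist force passes 120 N, or if a joint passes its speed limit or range.

## Robot

A 6-joint arm with a two-finger parallel gripper is mounted at the origin on the work surface. World frame = base frame: x ahead of the robot, y to its left, z up, the work surface at z = 0. Lengths are in m, angles in degrees, forces in N, time in s.
With the tool pointing down it reaches from about 0.4 to 0.825 m from the base axis. Payload 7 kg.
Tool frame: the origin (TCP) lies on the centre line of the jaws, within the pads' length; the fingertips stand r.tip_reach ahead of it and the grasp point (between the pads) is the TCP (r.tip_reach is the distance from the TCP to the fingertips, in m); z points along the fingers, y is the line along which they close (so a half turn about z gives the same grasp; the last joint's range is limited). The gripper opens to 88 mm and grips with 3 to 60 N. Pads are 19 mm wide; open, the fingers measure 130 mm over their backs; the gripper's body (78 mm by 193 mm) begins 47 mm behind the grasp point.
Start: joints at [-51.79, 20.546, 0.682, 0, -70.136, -16.507], TCP at [0.25, -0.627, 0.246] pointing down, gripper open.
Joint ranges: [-176.03, 176.03], [-82.01, 121.73], [-58.28, 71.71], [-173.87, 95.51], [-174.79, -0.11], [-173.66, 173.66]. Speed limits (degrees/s): [136.94, 136.94, 172.46, 180, 180, 180].

## Interface

Orientations are given as [roll, pitch, yaw] about the fixed x, y, z axes, in that order (R = Rz(yaw) Ry(pitch) Rx(roll)).
In Python, from plant import sensors, cams, r gives the robot as it stands.
- The arm moves only by the tool drive_tool, never from a script. Its argument "rows" is a list of rows, each an object of numbers: "fingers": the gripper's target within -1 to 1 (fully open at 1, half-way at 0, shut at -1); "x", "y", "z": the shift along the tool's x, y, z in m; "spin": the turn about the tool's z in rad. A call has 1 to 10 rows; each row is the pose to reach, as a shift and turn from the pose commanded when the call began, along the tool's axes at that moment; what a row does not reach only later rows make up. A row lasts 1/8 s, in which the tool goes at most 62.5 mm and 10.7 degrees, less where a joint would pass 70% of its speed; a pose out of reach is approached as far as the arm can. A call with a gripper value outside its range is refused whole. The fingers move at their own pace and stop on an object; "newtons" is the grip in N (left out, the last holds). Time passes only in rows, so rows that repeat a pose let the fingers close. It gives the time, the measured TCP pose, the force, the opening and the grip force at its end, in the units of the state.
- sensors.get_state(): the state, without advancing time (a new reading comes with each control period).
- cams.capture(name): name is "scene" or "side" or "wrist"; returns a dict with "pixels" (384x512x3 uint8, red, green, blue), "intrinsics" (3x3 intrinsics, pixels), "eye" and "orientation" of the camera in the world; the wrist camera has in their place "T_tool_cam" (4x4, takes a point from camera to tool coordinates, whose origin is the TCP and whose axes are the flange's). Camera axes: x right, y up, looking along -z (the intrinsics and any distortion apply to the point x, -y, -z); pixel columns grow to the right and rows downward; lengths in m; the calibration is good to about 2 mm. The wrist camera is an equidistant fisheye: a pixel r from the principal point sees the ray r / f radians off the axis. A picture is of the moment at which its call begins: read the wrist's pose just before it. There is no depth.
- r.close_job(): hands the job in; it is judged then, once.
The state is a dict: "time_s": time; "joints": joint angles; "qd": joint speeds; "joint_torque": joint torques, N m; "tcp_pos": TCP position; "eef_rot": TCP orientation; "contact_force": force on the tool from outside, world axes, zero at the start; "moment": the same for the moment, N m; "gripper_width": finger opening in m; "gripper_force": force on a finger pad.
Only numpy, scipy, OpenCV 4.12 (cv2) and the standard library are available. Lean on these libraries where they do the work, as an engineer would, in place of code of your own. Each camera call takes 0.05 s, during which the arm holds its last target. There are 200 camera calls.

## Working session

There is one attempt and no reset: what is moved stays moved. The work goes in short steps, Python scripts to look and compute and a tool call to move; the robot and the scene stay as the last step left them, time stands still between calls to the robot, and variables do not carry over. Pictures are saved under pics/ and viewed, at most 10 in all, crops included, and the job is handed in when it is done.

Besides the shell and the picture viewer there is one more tool, called after "Call:" as name(argument=value, ...), one argument or row to a line, values as JSON. drive_tool: Moves the arm, as the interface text tells. Its arguments: {"type":"object","properties":{"rows":{"type":"array"},"newtons":{"type":"number"}},"required":["rows"]}

```bash
mkdir -p pics; ls
python3 - <<'E'
from plant import sensors,cams,r
import cv2,numpy as np
print(sensors.get_state(), r.tip_reach)
for n in("scene","side","wrist"):
    c=cams.capture(n); cv2.imwrite(f"pics/{n}0.png",c["pixels"][:,:,::-1])
    print(n,{k:np.round(v,4).tolist() if not isinstance(v,dict) else v for k,v in c.items() if k!="pixels"})
a=cv2.imread("pics/scene0.png");b=cv2.imread("pics/side0.png")
E
```

```text
pics
{'time_s': 0.0, 'joints': array([-5.17903114e+01,  2.05904969e+01,  6.35269498e-01, -2.22811458e-02,
       -7.01361815e+01, -1.65088304e+01]), 'qd': array([-0.09218324, -0.03828695,  0.02099342,  0.10123769,  0.04268755,
       -0.08125705]), 'joint_torque': array([ 1.22804955e-03, -5.82709301e+01,  2.93069923e+01,  6.99733436e+00,
        7.13152884e-03, -1.55264620e-04]), 'tcp_pos': array([ 0.24943224, -0.62673365,  0.24463782]), 'eef_rot': array([ 1.79906407e+02, -5.89542175e-03, -1.58306724e+02]), 'contact_force': array([ 0.19278644,  0.68852717, -0.43609809]), 'moment': array([0.04634535, 0.01248805, 0.0131945 ]), 'gripper_force': 0.0, 'gripper_width': 0.08751701902569237} 0.019
scene {'intrinsics': [[389.9071, 0.0, 254.8479], [0.0, 389.9071, 186.5075], [0.0, 0.0, 1.0]], 'eye': [1.0772, -0.1139, 0.8521], 'orientation': [37.2285, 0.9723, 75.3065]}
side {'intrinsics': [[394.4648, 0.0, 247.0134], [0.0, 394.4648, 196.671], [0.0, 0.0, 1.0]], 'eye': [0.2249, 0.6972, 0.8327], 'orientation': [45.1013, -0.1676, -155.7335]}
wrist {'intrinsics': [[297.3186, 0.0, 253.7551], [0.0, 297.3186, 196.6045], [0.0, 0.0, 1.0]], 'T_tool_cam': [[-0.0, 0.958, 0.2868, 0.0785], [1.0, 0.0001, -0.0003, -0.0006], [-0.0004, 0.2868, -0.958, -0.1398], [0.0, 0.0, 0.0, 1.0]]}
```

View pics/scene0.png

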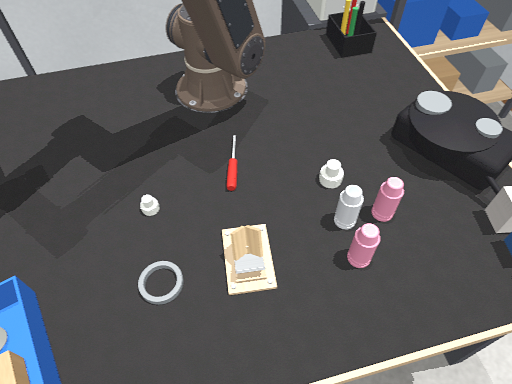

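View pics/side0.png

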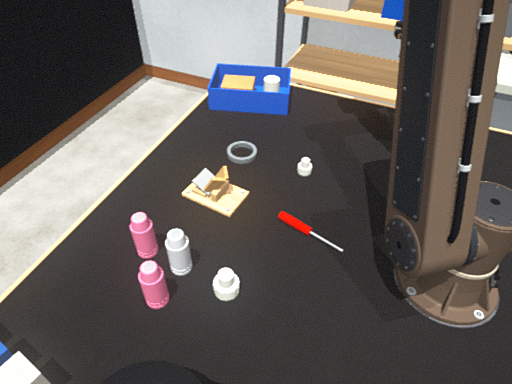

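The scene view shows the silver projector at (348,207). Look-alikes are the two pink ones at (387,200) and (363,246). The larger white cap is at (331,175), the small cap at (149,205), the cradle at (248,258), the tape at (160,283) and the screwdriver at (233,165). I choose the silver projector and the larger cap, and check both in a close crop.

```bash
cat > h.py <<'E'
import numpy as np
from scipy.spatial.transform import Rotation as R
K={"scene":(389.9071,254.8479,186.5075),"side":(394.4648,247.0134,196.671)}
EYE={"scene":np.array([1.0772,-0.1139,0.8521]),"side":np.array([.2249,.6972,.8327])}
RO={"scene":R.from_euler('xyz',[37.2285,.9723,75.3065],degrees=True),"side":R.from_euler('xyz',[45.1013,-.1676,-155.7335],degrees=True)}
def pt(n,u,v,z):
    f,cx,cy=K[n]; d=RO[n].apply([(u-cx)/f,-(v-cy)/f,-1.]); return EYE[n]+d*(z-EYE[n][2])/d[2]
def proj(n,P):
    f,cx,cy=K[n]; q=RO[n].inv().apply(np.asarray(P,float)-EYE[n]); return np.c_[cx+f*q[...,0]/-q[...,2],cy-f*q[...,1]/-q[...,2]]
E
python3 - <<'E'
import cv2,numpy as np
def crop(n,x,y,w,h,s):
    a=cv2.imread(f"pics/{n}0.png")[y:y+h,x:x+w]; a=cv2.resize(a,None,fx=s,fy=s,interpolation=cv2.INTER_CUBIC)
    for i in range(0,w,10):
        cv2.line(a,(i*s,0),(i*s,6),(0,255,255),1)
        if i%20==0: cv2.putText(a,str(x+i),(i*s,18),0,.4,(0,255,255),1)
    for i in range(0,h,10):
        cv2.line(a,(0,i*s),(6,i*s),(0,255,255),1)
        if i%20==0: cv2.putText(a,str(y+i),(8,i*s+4),0,.4,(0,255,255),1)
    return a
A=crop("scene",310,150,80,120,5)  #400x600
B=crop("scene",215,220,66,75,6) #396x450
B=cv2.copyMakeBorder(B,0,600-B.shape[0],0,0,cv2.BORDER_CONSTANT)
cv2.imwrite("pics/c1.png",np.hstack([A,B]))
A=crop("side",120,205,125,110,4) #500x440
B=crop("side",178,160,75,60,4) #300x240
B=cv2.copyMakeBorder(B,0,440-B.shape[0],0,0,cv2.BORDER_CONSTANT)
cv2.imwrite("pics/c2.png",np.hstack([A,B]))
E
```

```text
(no output)
```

View pics/c1.png

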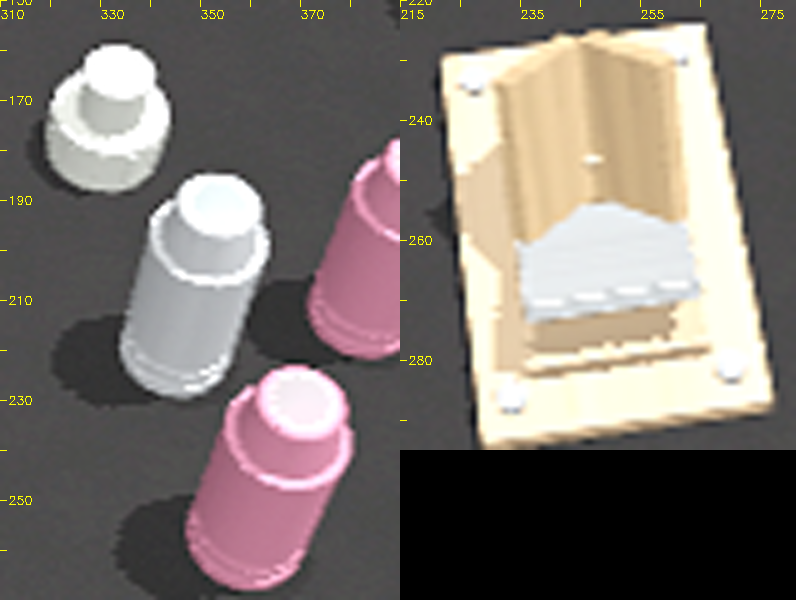

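View pics/c2.png

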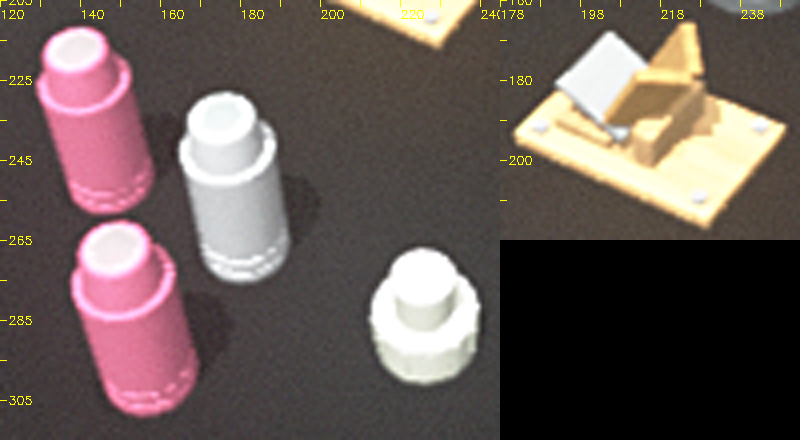

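The crops confirm the silver projector (lens centre at scene 354,191 and side 175.5,234.5) and the larger white cap (top at scene 333.6,164.4 and side 226,274). The cradle corners are clear in both views.

Run:
```python
from h import *
np.set_printoptions(precision=4,suppress=True)
print("proj",pt("scene",353.7,191,.127),pt("side",175.3,234.5,.127))
print("cap",pt("scene",333.6,164.4,.066),pt("side",226,274,.066))
sc=np.array([pt("scene",*p,.012) for p in [(222,229.7),(265.8,224.2),(277.5,287),(229,292.5)]])
print(sc,[np.linalg.norm(sc[i]-sc[i-1]) for i in range(4)],sc.mean(0))
sd=np.array([pt("side",*p,.012) for p in [(181.5,193),(249.5,191.5),(230,215)]])
print(sd,np.linalg.norm(sd[0]-sd[2]),np.linalg.norm(sd[1]-sd[2]),(sd[0]+sd[1])/2)
d=(sc[2]+sc[3]-sc[0]-sc[1]);print("yaw",np.degrees(np.arctan2(d[1],d[0])))
d=sc[1]+sc[2]-sc[0]-sc[3];print("yaw",np.degrees(np.arctan2(d[1],d[0]))-90)
d=sd[0]-sd[2];print("yaw",np.degrees(np.arctan2(d[1],d[0])))
```

```text
proj [0.6142 0.2302 0.127 ] [0.614  0.2321 0.127 ]
cap [0.4804 0.2433 0.066 ] [0.4795 0.2446 0.066 ]
[[ 0.5654 -0.0794  0.012 ]
 [ 0.5788  0.0306  0.012 ]
 [ 0.7457  0.0112  0.012 ]
 [ 0.7298 -0.0976  0.012 ]] [np.float64(0.1653820983840408), np.float64(0.11075950879486393), np.float64(0.16803246821305123), np.float64(0.1099546233703401)] [ 0.6549 -0.0338  0.012 ]
[[ 0.7449  0.0119  0.012 ]
 [ 0.5634 -0.0776  0.012 ]
 [ 0.5748  0.0318  0.012 ]] 0.17130490625051165 0.11007906668198897 [ 0.6542 -0.0329  0.012 ]
yaw -6.466538452099124
yaw -7.631547281572281
yaw -6.702503432267123
```

Run:
```python
from h import *
np.set_printoptions(precision=4,suppress=True)
P=np.array([.614,.231,.127])
for p in [(139,217),(148.5,267)]:
    q=pt("side",*p,.127); d=(q-P)[:2]; print(q,np.linalg.norm(d),np.degrees(np.arctan2(d[1],d[0])))
print(pt("scene",369,230.5,.127))
v=np.array([.6745,-.0357,.045]);u=np.array([.9928,-.1201,0]);z=-.5*u+np.array([0,0,.866]);x=.866*u+np.array([0,0,.5]);y=np.cross(z,x)
P=[v,v+.07*z-.0382*x,v-.0382*x]+[v+s*.0265*y+.07*z-.0117*x for s in(1,-1)]
print(proj("scene",P),y)
# tool-frame shift from start
Rt=R.from_euler('xyz',[179.906,-.006,-158.307],degrees=True)
print(Rt.inv().apply(np.array([.614,.231,.2])-[.2494,-.6267,.2446]))
```

```text
[0.7223 0.2215 0.127 ] 0.10873265667458845 -5.018418315177894
[0.6188 0.3334 0.127 ] 0.10247517628642788 87.33017677156323
[0.7204 0.2194 0.127 ]
[[249.2429 257.6727]
 [244.979  222.8812]
 [247.702  248.8677]
 [257.6961 226.8997]
 [234.2396 229.8679]] [0.1201 0.9928 0.    ]
[-0.6558  0.6621  0.0456]
```

Call:
drive_tool(
  rows=[
    {"x": -0.656, "y": 0.662, "spin": -0.407, "fingers": 1},
    {"x": -0.656, "y": 0.662, "spin": -0.407, "fingers": 1},
    {"x": -0.656, "y": 0.662, "spin": -0.407, "fingers": 1},
    {"x": -0.656, "y": 0.662, "spin": -0.407, "fingers": 1},
    {"x": -0.656, "y": 0.662, "spin": -0.407, "fingers": 1},
    {"x": -0.656, "y": 0.662, "spin": -0.407, "fingers": 1},
    {"x": -0.656, "y": 0.662, "spin": -0.407, "fingers": 1},
    {"x": -0.656, "y": 0.662, "spin": -0.407, "fingers": 1},
    {"x": -0.656, "y": 0.662, "spin": -0.407, "fingers": 1},
    {"x": -0.656, "y": 0.662, "spin": -0.407, "fingers": 1},
  ],
)

```text
invalid input
```

Call:
drive_tool(
  rows=[
    {"x": -0.656, "y": 0.662, "z": 0, "spin": -0.407, "fingers": 1},
    {"x": -0.656, "y": 0.662, "z": 0, "spin": -0.407, "fingers": 1},
    {"x": -0.656, "y": 0.662, "z": 0, "spin": -0.407, "fingers": 1},
    {"x": -0.656, "y": 0.662, "z": 0, "spin": -0.407, "fingers": 1},
    {"x": -0.656, "y": 0.662, "z": 0, "spin": -0.407, "fingers": 1},
    {"x": -0.656, "y": 0.662, "z": 0, "spin": -0.407, "fingers": 1},
    {"x": -0.656, "y": 0.662, "z": 0, "spin": -0.407, "fingers": 1},
    {"x": -0.656, "y": 0.662, "z": 0, "spin": -0.407, "fingers": 1},
    {"x": -0.656, "y": 0.662, "z": 0, "spin": -0.407, "fingers": 1},
    {"x": -0.656, "y": 0.662, "z": 0, "spin": -0.407, "fingers": 1},
  ],
)

```text
time_s: 1.4
tcp_pos: [0.4945, -0.0499, 0.2458]
eef_rot: [-180.0, 0.0, -135.0]
contact_force: [1.2, -0.6, -0.4]
gripper_width: 0.0875
gripper_force: 0.0
```

Call:
drive_tool(
  rows=[
    {"x": -0.283, "y": 0.114, "z": 0, "spin": 0, "fingers": 1},
    {"x": -0.283, "y": 0.114, "z": 0, "spin": 0, "fingers": 1},
    {"x": -0.283, "y": 0.114, "z": 0, "spin": 0, "fingers": 1},
    {"x": -0.283, "y": 0.114, "z": 0, "spin": 0, "fingers": 1},
    {"x": -0.283, "y": 0.114, "z": 0, "spin": 0, "fingers": 1},
    {"x": -0.283, "y": 0.114, "z": 0, "spin": 0, "fingers": 1},
    {"x": -0.283, "y": 0.114, "z": 0, "spin": 0, "fingers": 1},
  ],
)

```text
time_s: 2.28
tcp_pos: [0.6131, 0.2287, 0.2448]
eef_rot: [180.0, -0.1, -135.0]
contact_force: [0.9, -0.4, 0.2]
gripper_width: 0.0877
gripper_force: 0.0
```

```bash
cat >> h.py <<'E'
def wrist(name=None):
    from plant import sensors,cams
    import cv2
    s=sensors.get_state(); c=cams.capture("wrist")
    if name: cv2.imwrite(f"pics/{name}.png",c["pixels"][:,:,::-1])
    return s,c
def wpt(s,c,u,v,z):
    k=c["intrinsics"]; a=np.array([u-k[0,2],v-k[1,2]])/k[0,0]; t=np.linalg.norm(a)+1e-12
    d=np.array([a[0]/t*np.sin(t),-a[1]/t*np.sin(t),-np.cos(t)])
    T=c["T_tool_cam"]; Rt=R.from_euler('xyz',s["eef_rot"],degrees=True)
    o=Rt.apply(T[:3,3])+s["tcp_pos"]; d=Rt.apply(T[:3,:3]@d); return o+d*(z-o[2])/d[2]
E
python3 - <<'E'
from h import *
import pickle
s,c=wrist("w1"); pickle.dump((s,c),open("w1.pkl","wb")); print(s["tcp_pos"],s["eef_rot"])
E
```

```text
[0.61312728 0.22870401 0.24480082] [ 1.79981924e+02 -8.59823796e-02 -1.34953038e+02]
```

View pics/w1.png

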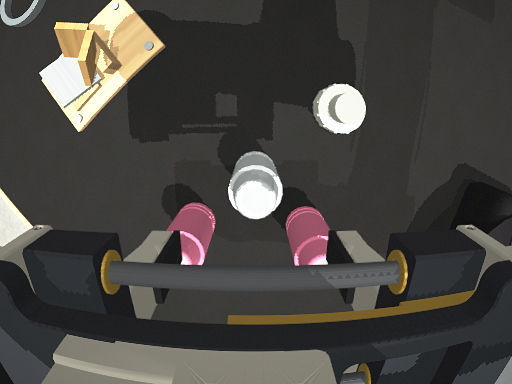

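Run:
```python
from h import *
import pickle
np.set_printoptions(precision=4,suppress=True)
s,c=pickle.load(open("w1.pkl","rb"))
print(wpt(s,c,255.5,198.5,.127),wpt(s,c,348,108,.066))
for p in [(163,44),(80,129),(119,1)]: print(wpt(s,c,*p,.012))
```

```text
[0.6121 0.2299 0.127 ] [0.4807 0.2416 0.066 ]
[0.5749 0.0275 0.012 ]
[0.7386 0.0098 0.012 ]
[ 0.5705 -0.0701  0.012 ]
```

The wrist view shows the silver projector at (255,198) centred between the open jaws, with the pink look-alikes clear of the fingers. I'll descend and grip it.

Call:
drive_tool(
  rows=[
    {"x": -0.001, "y": 0.001, "z": 0.05, "spin": 0, "fingers": 1},
    {"x": -0.001, "y": 0.001, "z": 0.1, "spin": 0, "fingers": 1},
    {"x": -0.001, "y": 0.001, "z": 0.15, "spin": 0, "fingers": 1},
    {"x": -0.001, "y": 0.001, "z": 0.15, "spin": 0, "fingers": 1},
    {"x": -0.001, "y": 0.001, "z": 0.15, "spin": 0, "fingers": -1},
    {"x": -0.001, "y": 0.001, "z": 0.15, "spin": 0, "fingers": -1},
    {"x": -0.001, "y": 0.001, "z": 0.15, "spin": 0, "fingers": -1},
    {"x": -0.001, "y": 0.001, "z": 0.15, "spin": 0, "fingers": -1},
  ],
  newtons=25,
)

```text
time_s: 3.32
tcp_pos: [0.6138, 0.2305, 0.0966]
eef_rot: [-180.0, 0.1, -135.0]
contact_force: [-2.5, 1.8, 6.0]
gripper_width: 0.0534
gripper_force: 25.3
```

Call:
drive_tool(
  rows=[
    {"x": 0, "y": 0, "z": -0.05, "spin": 0, "fingers": -1},
    {"x": 0, "y": 0, "z": -0.1, "spin": 0, "fingers": -1},
    {"x": 0, "y": 0, "z": -0.15, "spin": 0, "fingers": -1},
    {"x": 0.025, "y": -0.04, "z": -0.15, "spin": 0.15, "fingers": -1},
    {"x": 0.055, "y": -0.085, "z": -0.15, "spin": 0.3, "fingers": -1},
    {"x": 0.085, "y": -0.13, "z": -0.15, "spin": 0.46, "fingers": -1},
    {"x": 0.115, "y": -0.18, "z": -0.15, "spin": 0.62, "fingers": -1},
    {"x": 0.1475, "y": -0.2283, "z": -0.15, "spin": 0.78, "fingers": -1},
    {"x": 0.1475, "y": -0.2283, "z": -0.15, "spin": 0.906, "fingers": -1},
    {"x": 0.1475, "y": -0.2283, "z": -0.15, "spin": 0.906, "fingers": -1},
  ],
)

```text
time_s: 4.58
tcp_pos: [0.6699, -0.0362, 0.244]
eef_rot: [-180.0, -0.2, 173.1]
contact_force: [0.4, -0.0, -6.4]
gripper_width: 0.0539
gripper_force: 25.0
```

Run:
```python
from h import *
import pickle,cv2
from plant import sensors,cams
s,c=wrist(); pickle.dump((s,c),open("w2.pkl","wb")); print(s["tcp_pos"],s["eef_rot"],s["contact_force"],s["gripper_width"])
b=cams.capture("side")["pixels"][:,:,::-1]
cv2.imwrite("pics/m2.png",np.hstack([cv2.resize(c["pixels"][:,:,::-1],(512,384)),cv2.resize(b[90:230,150:260],(286,364))[:, :].copy() if 0 else cv2.copyMakeBorder(cv2.resize(b[90:230,160:256],(263,384)),0,0,0,0,0)]))
```

```text
[ 0.66989715 -0.03618328  0.24400305] [-1.79998945e+02 -1.65054446e-01  1.73063492e+02] [ 0.43158066 -0.02601423 -6.41378864] 0.05387924700398148
```

View pics/m2.png

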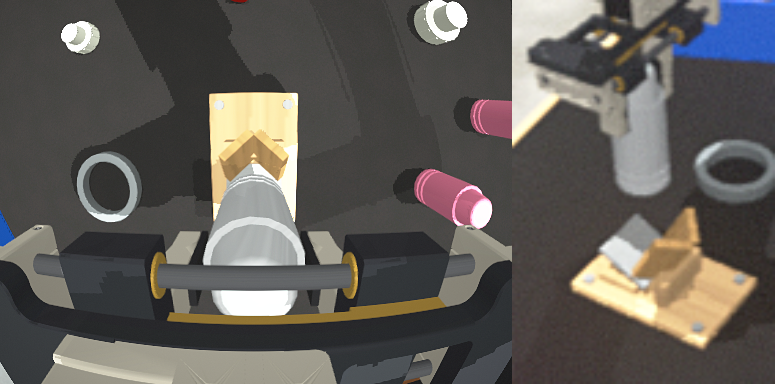

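The wrist view shows the cradle square to the tool, with the V apex at (254,131) and the base corners at (209,94) and (298,94). I'll check the V pose from those.

Run:
```python
from h import *
import pickle
np.set_printoptions(precision=4,suppress=True)
s,c=pickle.load(open("w2.pkl","rb"))
a,b=wpt(s,c,209.5,94,.012),wpt(s,c,298,94,.012); d=b-a
print(a,b,np.linalg.norm(d),np.degrees(np.arctan2(d[1],d[0]))-90,"mid",(a+b)/2)
u=np.array([.9928,-.1201,0]); print("V origin",(a+b)/2+.105*u)
```

```text
[ 0.564  -0.0792  0.012 ] [0.5772 0.0294 0.012 ] 0.10949755644166591 -6.937354608042625 mid [ 0.5706 -0.0249  0.012 ]
V origin [ 0.6748 -0.0375  0.012 ]
```

Call:
drive_tool(
  rows=[
    {"x": 0, "y": 0, "z": 0.04, "spin": 0, "fingers": -1},
    {"x": 0, "y": 0, "z": 0.07, "spin": 0, "fingers": -1},
    {"x": 0, "y": 0, "z": 0.084, "spin": 0, "fingers": -1},
    {"x": 0, "y": 0, "z": 0.087, "spin": 0, "fingers": -1},
    {"x": 0, "y": 0, "z": 0.089, "spin": 0, "fingers": -1},
    {"x": 0, "y": 0, "z": 0.089, "spin": 0, "fingers": -1},
  ],
  newtons=14,
)

```text
time_s: 5.42
tcp_pos: [0.6713, -0.0354, 0.1577]
eef_rot: [180.0, 0.1, 173.1]
contact_force: [1.0, -2.2, -4.8]
gripper_width: 0.0538
gripper_force: 14.0
```

Call:
drive_tool(
  rows=[
    {"x": 0, "y": 0, "z": 0.0037, "spin": 0, "fingers": -1},
    {"x": 0.004, "y": 0, "z": 0.005, "spin": 0, "fingers": -1},
    {"x": 0.0085, "y": 0, "z": 0.0065, "spin": 0, "fingers": -1},
    {"x": 0.0125, "y": 0, "z": 0.008, "spin": 0, "fingers": -1},
    {"x": 0.0165, "y": 0, "z": 0.01, "spin": 0, "fingers": -1},
    {"x": 0.0205, "y": 0, "z": 0.012, "spin": 0, "fingers": -1},
    {"x": 0.0242, "y": 0, "z": 0.014, "spin": 0, "fingers": -1},
  ],
)

```text
time_s: 6.3
tcp_pos: [0.6462, -0.0325, 0.1421]
eef_rot: [-180.0, -0.0, 173.1]
contact_force: [1.2, -1.4, -2.0]
gripper_width: 0.0536
gripper_force: 14.0
```

Call:
drive_tool(
  rows=[
    {"x": 0.004, "y": 0, "z": 0.0025, "spin": 0, "fingers": -1},
    {"x": 0.0075, "y": 0, "z": 0.005, "spin": 0, "fingers": -1},
    {"x": 0.011, "y": 0, "z": 0.007, "spin": 0, "fingers": -1},
    {"x": 0.0145, "y": 0, "z": 0.0095, "spin": 0, "fingers": -1},
    {"x": 0.0175, "y": 0, "z": 0.012, "spin": 0, "fingers": -1},
    {"x": 0.02, "y": 0, "z": 0.0138, "spin": 0, "fingers": -1},
    {"x": 0.02, "y": 0, "z": 0.0138, "spin": 0, "fingers": -1},
  ],
)

```text
time_s: 7.18
tcp_pos: [0.6316, -0.0316, 0.1335]
eef_rot: [-180.0, 0.6, 173.2]
contact_force: [5.9, -10.3, 13.9]
gripper_width: 0.0537
gripper_force: 14.0
```

Run:
```python
from h import *
import pickle,cv2
from plant import sensors,cams
s,c=wrist()
b=cams.capture("side")["pixels"][:,:,::-1]
a=cams.capture("scene")["pixels"][:,:,::-1]
cv2.imwrite("pics/m3.png",np.hstack([cv2.resize(b[90:230,160:256],(411,600)),cv2.resize(a[180:310,200:284],(388,600))]))
```

```text
(no output)
```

View pics/m3.png

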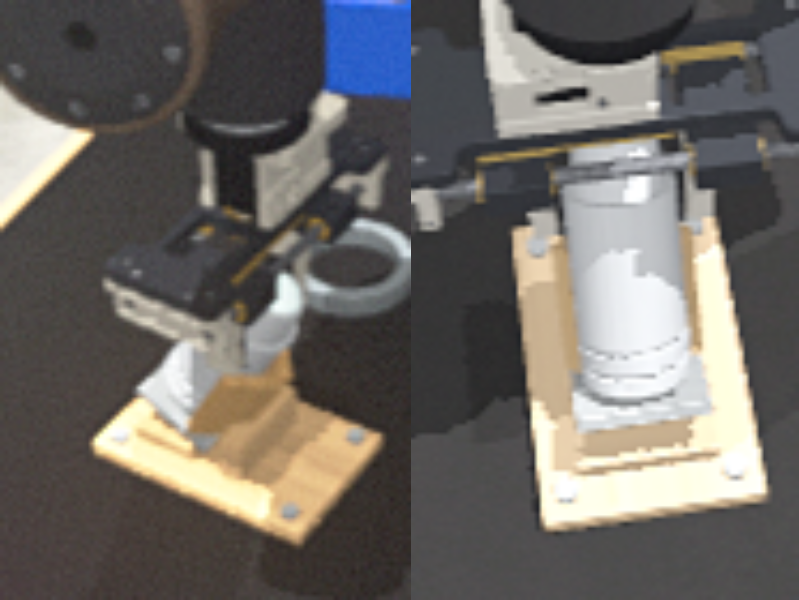

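The side and scene crops show the projector tilted into the V with its foot at the stop. A mild sideways load shows it bearing on the +y flank. I'll ease off and open.

Call:
drive_tool(
  rows=[
    {"x": 0, "y": -0.0015, "z": -0.001, "spin": 0, "fingers": -1},
    {"x": 0, "y": -0.002, "z": -0.001, "spin": 0, "fingers": -1},
    {"x": 0, "y": -0.002, "z": -0.001, "spin": 0, "fingers": 0.6},
    {"x": 0, "y": -0.002, "z": -0.001, "spin": 0, "fingers": 0.8},
    {"x": 0, "y": -0.002, "z": -0.001, "spin": 0, "fingers": 1},
    {"x": 0, "y": -0.002, "z": -0.001, "spin": 0, "fingers": 1},
  ],
)

```text
time_s: 8.07
tcp_pos: [0.6263, -0.0321, 0.1294]
eef_rot: [-180.0, -0.0, 173.1]
contact_force: [0.5, 0.4, -0.5]
gripper_width: 0.0858
gripper_force: 0.0
```

Call:
drive_tool(
  rows=[
    {"x": 0, "y": 0, "z": -0.03, "spin": 0, "fingers": 1},
    {"x": 0, "y": 0, "z": -0.08, "spin": 0, "fingers": 1},
    {"x": 0, "y": 0, "z": -0.13, "spin": 0, "fingers": 1},
    {"x": 0, "y": 0, "z": -0.13, "spin": 0, "fingers": 1},
  ],
)

```text
time_s: 8.57
tcp_pos: [0.6287, -0.032, 0.2646]
eef_rot: [179.9, 0.4, 173.1]
contact_force: [-0.1, -0.0, 0.1]
gripper_width: 0.0874
gripper_force: 0.0
```

Run:
```python
from h import *
import pickle,cv2
from plant import sensors,cams
s,c=wrist(); pickle.dump((s,c),open("w3.pkl","wb")); print(s["tcp_pos"],s["eef_rot"])
a=cams.capture("scene")["pixels"][:,:,::-1]
b=cams.capture("side")["pixels"][:,:,::-1]
w=c["pixels"][:,:,::-1][60:320,160:350]
cv2.imwrite("pics/m4.png",np.hstack([cv2.resize(w,(380,520)),cv2.resize(a[190:300,210:284],(216,520),interpolation=cv2.INTER_CUBIC) if 0 else cv2.copyMakeBorder(cv2.resize(a[205:300,215:285],(210,285),interpolation=cv2.INTER_CUBIC),0,235,0,0,0),cv2.copyMakeBorder(cv2.resize(b[130:220,178:253],(210,252),interpolation=cv2.INTER_CUBIC),0,268,0,0,0)]))
```

```text
[ 0.62868483 -0.03204754  0.26461515] [179.89473687   0.44241699 173.13827694]
```

View pics/m4.png

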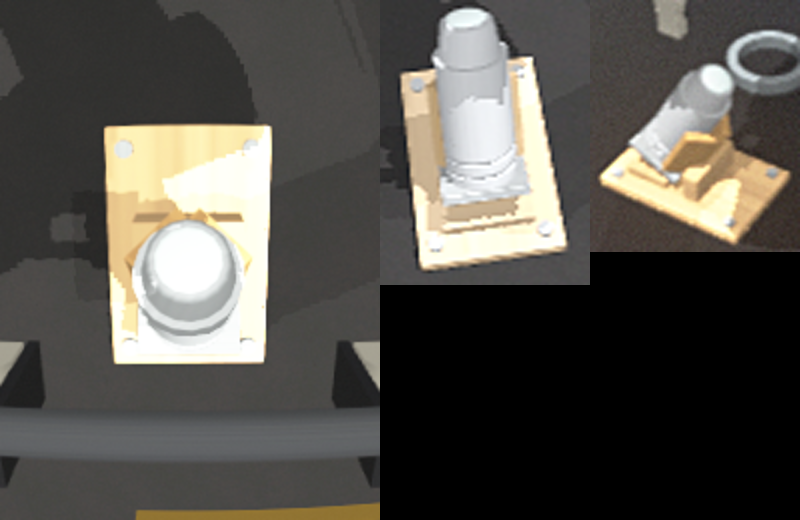

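The projector is seated: it lies on both flanks with its foot on the stop and the lens end up. The lens centre in the wrist picture is about (255,186) and the shoulder ring about (254,198).

Run:
```python
from h import *
import pickle
np.set_printoptions(precision=4,suppress=True)
s,c=pickle.load(open("w3.pkl","rb"))
print(wpt(s,c,254.8,186,.157),wpt(s,c,253.5,197.5,.1316))
v=np.array([.6747,-.0365,.045]);u=np.array([.9928,-.1201,0]);z=-.5*u+np.array([0,0,.866])
print(v+.1285*z,v+.1*z,proj("scene",[v+.1285*z]),proj("side",[v+.1285*z]))
# from current TCP to cap
s0=s; Rt=R.from_euler('xyz',s["eef_rot"],degrees=True); print(Rt.inv().apply(np.array([.4802,.2432,.2])-s["tcp_pos"]))
```

```text
[ 0.616  -0.0303  0.157 ] [ 0.634  -0.0335  0.1316]
[ 0.6109 -0.0288  0.1563] [ 0.6251 -0.0305  0.1316] [[243.6535 207.3654]] [[226.3243 159.365 ]]
[0.1808 0.2554 0.0637]
```

```bash
python3 - <<'E'
from h import *
import pickle
from scipy.optimize import least_squares
np.set_printoptions(precision=4,suppress=True)
s,c=pickle.load(open("w3.pkl","rb"))
def f(P):
    w=wpt(s,c,254.8,186,P[2])
    return np.r_[(proj("scene",[P])[0]-[245.6,211]),(proj("side",[P])[0]-[222.6,158]),(w-P)[:2]*700]
r=least_squares(f,[.61,-.03,.156]); print(r.x,r.fun)
for d in (0,.005,.01):
  for a in (30,25):
    v=np.array([.6747,-.0365,.045]);u=np.array([.9928,-.1201,0]);v=v+d*u
    z=-np.sin(np.radians(a))*u+np.array([0,0,np.cos(np.radians(a))])
    print(d,a,f(v+.1295*z))
E
python3 - <<'E'
import cv2,numpy as np
from plant import cams
a=cams.capture("scene")["pixels"][:,:,::-1];b=cams.capture("side")["pixels"][:,:,::-1]
def crop(a,x,y,w,h,s):
    a=cv2.resize(np.ascontiguousarray(a[y:y+h,x:x+w]),None,fx=s,fy=s,interpolation=cv2.INTER_CUBIC)
    for i in range(0,w,5):
        cv2.line(a,(i*s,0),(i*s,6),(0,255,255),1)
        if i%10==0: cv2.putText(a,str(x+i),(i*s,18),0,.4,(0,255,255),1)
    for i in range(0,h,5):
        cv2.line(a,(0,i*s),(6,i*s),(0,255,255),1)
        if i%10==0: cv2.putText(a,str(y+i),(8,i*s+4),0,.4,(0,255,255),1)
    return a
cv2.imwrite("pics/c5.png",np.hstack([crop(a,220,200,50,75,8),crop(b,185,145,50,75,8)]))
E
```

```text
[ 0.6184 -0.0292  0.1545] [-1.2879 -0.356   1.339   1.0499 -1.1769 -0.7749]
0 30 [-1.9901 -4.0517  3.8692  1.1757  3.8882 -1.0701]
0 25 [-1.5309 -1.5756  0.6764 -1.5751 -4.0538 -0.1313]
0.005 30 [-1.7145 -2.144   2.3117  0.557   0.4134 -0.6497]
0.005 25 [-1.2503  0.3646 -0.8756 -2.1891 -7.5286  0.289 ]
0.01 30 [-1.437  -0.2225  0.7596 -0.0596 -3.0614 -0.2294]
0.01 25 [ -0.9676   2.319   -2.4224  -2.801  -11.0034   0.7094]
```

View pics/c5.png

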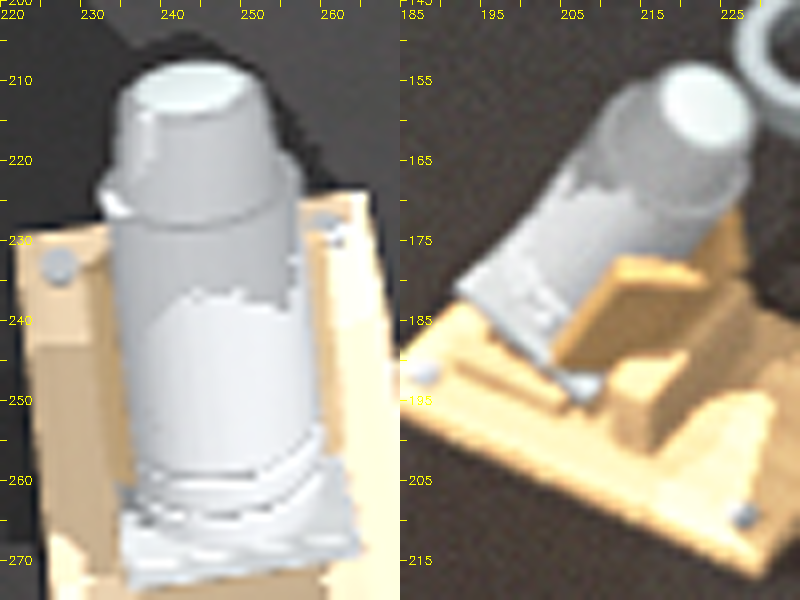

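The crop shows the projector flush on the stop, with the lens centre at scene (244,211) and side (223,158). That puts the tip near (0.617, -0.030, 0.156), about 6 mm beyond the first estimate. Next is the cap.

Call:
drive_tool(
  rows=[
    {"x": 0.036, "y": 0.05, "z": 0, "spin": 0, "fingers": 1},
    {"x": 0.072, "y": 0.1, "z": 0, "spin": 0, "fingers": 1},
    {"x": 0.108, "y": 0.15, "z": 0.0, "spin": 0, "fingers": 1},
    {"x": 0.144, "y": 0.205, "z": 0.03, "spin": 0, "fingers": 1},
    {"x": 0.181, "y": 0.255, "z": 0.08, "spin": 0, "fingers": 1},
    {"x": 0.181, "y": 0.255, "z": 0.11, "spin": 0, "fingers": 1},
    {"x": 0.181, "y": 0.255, "z": 0.11, "spin": 0, "fingers": 1},
  ],
)

```text
time_s: 9.7
tcp_pos: [0.4747, 0.242, 0.1458]
eef_rot: [-179.6, -0.3, 173.2]
contact_force: [0.2, -0.3, -0.3]
gripper_width: 0.0875
gripper_force: 0.0
```

Run:
```python
from h import *
import cv2
np.set_printoptions(precision=4,suppress=True)
s,c=wrist("w6")
print(s["tcp_pos"],s["eef_rot"])
g=c["pixels"].min(2); 
# bright low-saturation blob (white cap) in upper-centre
m=((g>215)*255).astype(np.uint8); n,l,st,ce=cv2.connectedComponentsWithStats(m)
for i in range(1,n):
    if st[i,4]>150: print(st[i],ce[i],wpt(s,c,*ce[i],.066))
```

```text
[0.4747 0.242  0.1458] [-179.6393   -0.3042  173.236 ]
[ 24  26  14  87 336] [29.5685 70.503 ] [0.321  0.0558 0.066 ]
[ 223  166   70   73 3536] [257.3914 202.7192] [0.4671 0.2444 0.066 ]
[ 53 354 119  30 763] [106.3067 370.599 ] [0.6641 0.0338 0.066 ]
```

View pics/w6.png

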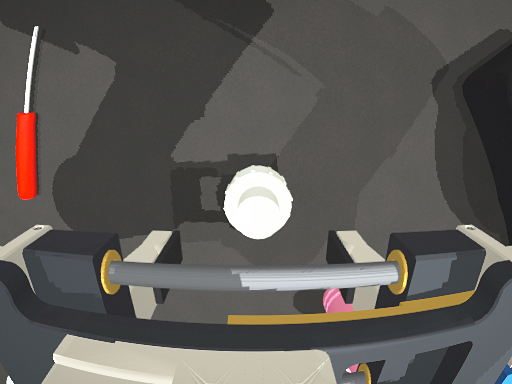

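The wrist view shows the larger cap at (257,203) with its knob top near (257,218), centred between the fingers.

Run:
```python
from h import *
import cv2
np.set_printoptions(precision=4,suppress=True)
s,c=wrist()
print(s["tcp_pos"],wpt(s,c,257.5,218,.066),wpt(s,c,257.5,217,.066))
g=cv2.resize(c["pixels"][160:245,215:300].min(2),None,fx=1,fy=1)
print(g[::3,42].tolist()); print(g[55,::3].tolist())
Rt=R.from_euler('xyz',[180,0,173.1],degrees=True); print(Rt.inv().apply(np.array([.4795,.2435,.057])-s["tcp_pos"]))
```

```text
[0.4765 0.2423 0.1481] [0.4825 0.2434 0.066 ] [0.4817 0.2435 0.066 ]
[62, 212, 222, 246, 255, 254, 252, 253, 217, 218, 219, 252, 252, 252, 252, 252, 252, 252, 252, 252, 252, 252, 252, 252, 252, 229, 84, 81, 79]
[52, 55, 52, 54, 251, 255, 252, 255, 255, 255, 255, 255, 252, 252, 252, 252, 252, 252, 252, 252, 252, 252, 252, 252, 130, 82, 83, 83, 77]
[-0.0028  0.0016  0.0911]
```

Call:
drive_tool(
  rows=[
    {"x": -0.003, "y": 0.0015, "z": 0.04, "spin": 0, "fingers": 1},
    {"x": -0.003, "y": 0.0015, "z": 0.08, "spin": 0, "fingers": 1},
    {"x": -0.003, "y": 0.0015, "z": 0.091, "spin": 0, "fingers": 1},
    {"x": -0.003, "y": 0.0015, "z": 0.091, "spin": 0, "fingers": 1},
    {"x": -0.003, "y": 0.0015, "z": 0.091, "spin": 0, "fingers": -1},
    {"x": -0.003, "y": 0.0015, "z": 0.091, "spin": 0, "fingers": -1},
    {"x": -0.003, "y": 0.0015, "z": 0.091, "spin": 0, "fingers": -1},
    {"x": -0.003, "y": 0.0015, "z": 0.091, "spin": 0, "fingers": -1},
    {"x": -0.003, "y": 0.0015, "z": 0.091, "spin": 0, "fingers": -1},
  ],
  newtons=12,
)

```text
time_s: 10.92
tcp_pos: [0.4807, 0.2439, 0.0589]
eef_rot: [180.0, 0.0, 173.1]
contact_force: [-0.2, -0.0, 0.3]
gripper_width: 0.043
gripper_force: 0.0
```

Call:
drive_tool(
  rows=[
    {"x": 0, "y": 0, "z": 0.001, "spin": 0, "fingers": -1},
    {"x": 0, "y": 0, "z": 0.001, "spin": 0, "fingers": -1},
  ],
  newtons=12,
)

```text
time_s: 11.18
tcp_pos: [0.4808, 0.244, 0.058]
eef_rot: [180.0, 0.0, 173.1]
contact_force: [-1.1, 0.5, 3.9]
gripper_width: 0.0358
gripper_force: 12.0
```

Call:
drive_tool(
  rows=[
    {"x": 0, "y": 0, "z": -0.04, "spin": 0, "fingers": -1},
    {"x": 0, "y": 0, "z": -0.09, "spin": 0, "fingers": -1},
    {"x": 0, "y": 0, "z": -0.145, "spin": 0, "fingers": -1},
    {"x": -0.02, "y": -0.03, "z": -0.2, "spin": 0, "fingers": -1},
    {"x": -0.05, "y": -0.08, "z": -0.2, "spin": 0, "fingers": -1},
    {"x": -0.08, "y": -0.13, "z": -0.2, "spin": 0, "fingers": -1},
    {"x": -0.11, "y": -0.18, "z": -0.2, "spin": 0, "fingers": -1},
    {"x": -0.14, "y": -0.23, "z": -0.2, "spin": 0, "fingers": -1},
    {"x": -0.1552, "y": -0.2552, "z": -0.2, "spin": 0, "fingers": -1},
    {"x": -0.1552, "y": -0.2552, "z": -0.2, "spin": 0, "fingers": -1},
  ],
  newtons=12,
)

```text
time_s: 12.42
tcp_pos: [0.6042, -0.0302, 0.2565]
eef_rot: [-180.0, -0.1, 172.9]
contact_force: [0.0, 0.2, -0.9]
gripper_width: 0.0356
gripper_force: 12.0
```

Call:
drive_tool(
  rows=[
    {"x": 0, "y": 0, "z": 0, "spin": 0, "fingers": -1},
    {"x": 0, "y": 0, "z": 0, "spin": 0, "fingers": -1},
  ],
)

```text
time_s: 12.68
tcp_pos: [0.6039, -0.0273, 0.2577]
eef_rot: [180.0, -0.0, 173.2]
contact_force: [0.3, 0.0, -1.8]
gripper_width: 0.0359
gripper_force: 12.0
```

Call:
drive_tool(
  rows=[
    {"x": 0, "y": 0, "z": 0.02, "spin": 0, "fingers": -1},
    {"x": 0, "y": 0, "z": 0.03, "spin": 0, "fingers": -1},
    {"x": 0, "y": 0, "z": 0.033, "spin": 0, "fingers": -1},
    {"x": 0, "y": 0, "z": 0.0345, "spin": 0, "fingers": -1},
    {"x": 0, "y": 0, "z": 0.036, "spin": 0, "fingers": -1},
    {"x": 0, "y": 0, "z": 0.036, "spin": 0, "fingers": -1},
  ],
)

```text
time_s: 13.42
tcp_pos: [0.6043, -0.0282, 0.222]
eef_rot: [180.0, 0.0, 173.1]
contact_force: [-0.5, -0.3, -0.7]
gripper_width: 0.0358
gripper_force: 12.0
```

Call:
drive_tool(
  rows=[
    {"x": 0.0, "y": 0, "z": 0.001, "spin": 0, "fingers": -1},
    {"x": 0.005, "y": 0, "z": 0.0035, "spin": 0, "fingers": -1},
    {"x": 0.0097, "y": 0, "z": 0.006, "spin": 0, "fingers": -1},
    {"x": 0.014, "y": 0, "z": 0.0095, "spin": 0, "fingers": -1},
  ],
)

```text
time_s: 13.92
tcp_pos: [0.5901, -0.0265, 0.2125]
eef_rot: [180.0, 0.0, 173.1]
contact_force: [-1.1, 0.6, 4.0]
gripper_width: 0.0356
gripper_force: 12.0
```

Call:
drive_tool(
  rows=[
    {"x": 0.0042, "y": 0, "z": 0.0036, "spin": 0, "fingers": -1},
    {"x": 0.008, "y": 0, "z": 0.008, "spin": 0, "fingers": -1},
    {"x": 0.0114, "y": 0, "z": 0.0125, "spin": 0, "fingers": -1},
    {"x": 0.0114, "y": 0, "z": 0.0125, "spin": 0, "fingers": -1},
  ],
)

```text
time_s: 14.42
tcp_pos: [0.5781, -0.0251, 0.1991]
eef_rot: [-180.0, -0.1, 173.1]
contact_force: [-3.7, 0.3, 1.0]
gripper_width: 0.0357
gripper_force: 12.0
```

```bash
cat > tilt.py <<'E'
from h import *
import cv2
from plant import cams,sensors
s=sensors.get_state(); print(s["tcp_pos"],s["contact_force"])
# white cap seen from the side: silhouette direction vs. projected cap axis for trial tilts
def bright(n,x0,x1,y0,y1):
    a=cams.capture(n)["pixels"]; g=a.min(2).astype(np.uint8); sat=a.max(2).astype(int)-a.min(2)
    return ((g[y0:y1,x0:x1]>135)&(sat[y0:y1,x0:x1]<35)).astype(int)
p=proj("side",[s["tcp_pos"]])[0].astype(int); print("side tcp px",p)
m=bright("side",p[0]-32,p[0]+32,p[1]-20,p[1]+50)
for r_ in m[::2]: print("".join(".#"[v] for v in r_))
E
python3 tilt.py
```

```text
[ 0.57811662 -0.02509642  0.1991007 ] [-3.73814017  0.3432271   1.02577133]
side tcp px [236 150]
................................................................
......................................###.......................
....................................###.........................
................................................................
................................................................
.........................................#......................
..........................................####..................
####.......................................#######..............
...######......................................#####............
##.#############....................######.......####...........
####################..............########.......####...........
.....####################......##########........####...........
..........##########....##......########.......#####............
........##################.##...#########...######..............
......####################.##...###############.................
.....####################.#
[... 572 characters left out ...]
..................................................
#####...........................................................
####............................................................
##..............................................................
#...............................................................
................................................................
................................................................
######..........................................................
..###...........................................................
................................................................
................................................................
```

Call:
drive_tool(
  rows=[
    {"x": 0.0015, "y": 0, "z": -0.0045, "spin": 0, "fingers": -1},
    {"x": -0.003, "y": 0, "z": -0.009, "spin": 0, "fingers": -1},
    {"x": -0.0079, "y": 0, "z": -0.011, "spin": 0, "fingers": -1},
    {"x": -0.0079, "y": 0, "z": -0.011, "spin": 0, "fingers": -1},
  ],
)

```text
time_s: 14.98
tcp_pos: [0.5874, -0.0261, 0.2108]
eef_rot: [180.0, 0.0, 173.1]
contact_force: [-0.1, -0.3, -2.1]
gripper_width: 0.0358
gripper_force: 12.0
```

Call:
drive_tool(
  rows=[
    {"x": -0.0015, "y": 0, "z": 0.0026, "spin": 0, "fingers": -1},
    {"x": -0.003, "y": 0, "z": 0.0052, "spin": 0, "fingers": -1},
    {"x": -0.0045, "y": 0, "z": 0.0078, "spin": 0, "fingers": -1},
    {"x": -0.006, "y": 0, "z": 0.0104, "spin": 0, "fingers": -1},
    {"x": -0.006, "y": 0, "z": 0.0104, "spin": 0, "fingers": -1},
  ],
)

```text
time_s: 15.6
tcp_pos: [0.5908, -0.0271, 0.201]
eef_rot: [-179.9, -0.2, 173.1]
contact_force: [-11.7, 2.1, 10.9]
gripper_width: 0.0358
gripper_force: 22.9
```

Call:
drive_tool(
  rows=[
    {"x": 0.003, "y": 0, "z": -0.0052, "spin": 0, "fingers": -1},
    {"x": 0.0056, "y": 0, "z": -0.0037, "spin": 0, "fingers": -1},
    {"x": 0.0056, "y": 0, "z": -0.0037, "spin": 0, "fingers": -1},
  ],
  newtons=8,
)

```text
time_s: 15.98
tcp_pos: [0.587, -0.0261, 0.2037]
eef_rot: [180.0, -0.0, 173.1]
contact_force: [0.2, -0.6, -2.3]
gripper_width: 0.0357
gripper_force: 13.0
```

```bash
cat > look.py <<'E'
from h import *
import cv2
from plant import cams,sensors
s=sensors.get_state(); P=s["tcp_pos"]; print(P,s["contact_force"],s["gripper_width"])
for n in ("side","scene"):
    p=proj(n,[P-[0,0,.03]])[0].astype(int); print(n,p)
    g=cams.capture(n)["pixels"][p[1]-24:p[1]+28,p[0]-30:p[0]+30]
    g=g.astype(int); t=" .:-=+*#%@"
    for r_ in g[::1]: print("".join(("o" if q.max()-q.min()>60 else t[min(9,q.min()*10//256)]) for q in r_))
E
python3 look.py
```

```text
[ 0.58703451 -0.02606546  0.2037136 ] [ 0.18837174 -0.57885902 -2.3023122 ] 0.03570374072884835
side [233 157]
-:::::::::::::::::-:::::......:o:-==----=-::::::::::::::::::
::::::::-:::::::::::::.......::...::::-=++::::::::::::::::::
--::-:::::::::::::::......:.oo......::=++=::::::::::::::::::
==:::::::-::-::-::......:..o:::...:..:=+=-::::::::::::::::::
--:--:::-::::::::::.......o:.......:.:-++-::::::::::::::::::
:::::::::::::-::::......:::...::.....:=+=-::::::::::::::::::
::::::::::::-:::::...::...:.....:....:=+=:::::::::::::::::::
=:::::::::-:::-::.::::.....:.........:=+=-::::::::::::::::::
#*=-::..:::::-=-:::::::....oo:.......:=+***+--::::::::::::::
#*+++-::.:..::--::.:::....::oo:......-++*#%###*+-:::::::::::
+**+++++=-:..::::.:.:....::-:o.....-==+++***#%#%*=:.::::::::
=+++*###*+-::::..::::..::::-:oo...-*#*++=+=++*#%%#*-::::::::
+++++****++++-:::...:.:-=--:oo...-+###*+++===++*#%#*-:::::::
**+++++***####*=-:....-==---:...-+#####*++======*#%%+:::::::
#*+++++++++**#*+++-:--=+=-===---+######*+--======*%%*-::::::
+*####*++++++**##*+++++++=++=+*########*=:::--===+#%#*::::::
-=+###*++++++
[... 4670 characters left out ...]
@@@@@@@@@@%@@#:..:::.....::-:
::.::.:..::...::...*#%%%%%@@@@@@@@@@@@@@@@%=...::::.:.:.:-::
:.:.:.:::::..:..:...+#%%%%@@@@@@@@@@@@@@@%+..::::::.....::::
.::::.:..:.:.::.:....-*%%@@@@@@@@@@@@@%#*+-..:..:..:....::::
::::.:...:::::..:::....-*##%@@@@@@@%%#@%%@*..:::...:...:-:::
.::.:....:...:..:...:..-+*****#%%*#@@@@@@@#:..::::.....::::-
:::.:::::..::.:::::..:.-+##%@@@@@@@@@@@@@@#-...:..::.:-::---
:::::...:.:::.:.:.:....-+##%%%@@@@@@@@@@@@%+..:....:---:---:
::::::.:.:.::.:...:..:.=*##%%%@@@@@@@@@@@@@*.....:-------:--
:::.:::.:.:.::::::::::.=*##%%%@@@@@@@@@@@@@#-..:---:--------
:....::.::::::::::.::..=*##%%%@@@@@@@@@@@@@%*=:------------:
::::.:..::::..:...:::..=*##%%%@@@@@@@@@@@@@%@%+:--------:---
```

```bash
cat > fit.py <<'E'
from h import *
from plant import cams,sensors
s=sensors.get_state(); P=s["tcp_pos"]; np.set_printoptions(precision=1,suppress=True,linewidth=150)
u=np.array([.9928,-.1201,0]); k=np.array([0,0,1.]); v=np.array([.6805,-.0372,.045]); y=np.cross(k,u)
def env(n,o,a,rz,rows,base=0):   # left/right edge per row of a body of revolution
    z=-np.sin(np.radians(a))*u+np.cos(np.radians(a))*k; x=np.cross(y,z)
    t=np.linspace(0,2*np.pi,90); Q=[]
    for (r0,z0),(r1,z1) in zip(rz[:-1],rz[1:]):
        for f in np.linspace(0,1,25):
            Q.append(o+(z0+f*(z1-z0)-base)*z+(r0+f*(r1-r0))*(np.cos(t)[:,None]*x+np.sin(t)[:,None]*y))
    q=proj(n,np.vstack(Q)); return np.array([[q[abs(q[:,1]-r)<.6,0].min(),q[abs(q[:,1]-r)<.6,0].max()] if (abs(q[:,1]-r)<.6).any() else [0,0] for r in rows])
def edges(g,rows,c):
    out=[]
    for r in rows:
        L=g[r].astype(float); m=100.; i=c
        while L[i]>m:i-=1
        a=i+(m-L[i])/(L[i+1]-L[i]); i=c
        while L[i]>m:i+=1
        out.append((a,i-1+(L[i-1]-m)/(L[i-1]-L[i])))
    return np.array(out)
g=np.mean([cams.capture("scene")["pixels"].min(2).astype(float) for _ in range(3)],0)
rs=range(199,211,3); rn=range(216,221,2)
print("skirt img",edges(g,rs,242).ravel())
for a in (24,28,32,36): print(a,env("scene",P,a,[(.031,0),(.031,.034)],rs,.058).ravel())
print("nose img",edges(g,rn,245).ravel())
print(env("scene",v,30,[(.023,.1),(.0193,.126),(.0165,.1285)],rn).ravel())
# bottom row of skirt in the scene picture
col=242; c=g[195:225,col]; print("col242",c.astype(int))
for a in (24,28,32,36):
    z=-np.sin(np.radians(a))*u+np.cos(np.radians(a))*k; x=np.cross(y,z); t=np.linspace(0,6.28,200)
    q=proj("scene",P-.058*z+.031*(np.cos(t)[:,None]*x+np.sin(t)[:,None]*y)); print(a,"lowest",q[q[:,1].argmax()], "mouth centre",proj("scene",[P-.058*z])[0])
E
python3 fit.py
```

```text
skirt img [227.3 257.3 227.4 257.5 227.8 257.5 228.5 256.5]
24 [228.  257.3 228.3 257.5 228.7 257.7 229.1 257.9]
28 [228.  257.3 228.3 257.6 228.7 257.9 229.  258.1]
32 [228.  257.5 228.3 257.7 228.7 258.  229.  258.2]
36 [228.  257.5 228.3 257.8 228.7 258.1 229.  258.4]
nose img [234.2 254.3 233.8 254.9 233.8 257.5]
[234.9 254.7 234.8 255.3 234.7 255.7]
col242 [210 194 173 183 211 209 209 209 209 209 207 240 249 247 247 247 247 248 250 221 246 238 238 238 239 237 237 237 237 238]
24 lowest [241.7 216.6] mouth centre [243.7 208.7]
28 lowest [241.3 216.8] mouth centre [243.8 209.6]
32 lowest [240.9 216.8] mouth centre [244.  210.4]
36 lowest [240.  216.6] mouth centre [244.1 211.2]
```

```bash
cat >> fit.py <<'E'
print("SIDE")
g=np.mean([cams.capture("side")["pixels"].min(2).astype(float) for _ in range(3)],0)
rr=range(161,175,2); out=[]
for r in rr:
    i=226
    while g[r,i]>90:i+=1
    out.append(i-1+(g[r,i-1]-90)/(g[r,i-1]-g[r,i]))
print("img",np.array(out))
for b in (.058,.052,.047):
    for a in (20,25,30,35,40): print(b,a,env("side",P,a,[(.031,0),(.031,.034)],rr,b)[:,1])
print("proj model",env("side",v,30,[(.027,0),(.027,.1),(.023,.1),(.0193,.126)],rr)[:,1])
E
python3 fit.py | sed -n '/SIDE/,$p'
```

```text
SIDE
img [250.6 245.5 238.1 235.7 233.5 226.3 226.1]
0.058 20 [241.  240.  239.1 238.1 236.7 233.9   0. ]
0.058 25 [239.9 238.6 237.3 236.1 234.4   0.    0. ]
0.058 30 [238.9 237.2 235.6 233.9 231.5   0.    0. ]
0.058 35 [237.7 235.7 233.5 231.3 227.2   0.    0. ]
0.058 40 [236.6 234.1 231.3 228.3   0.    0.    0. ]
0.052 20 [241.  240.1 239.2 238.1 235.7   0.    0. ]
0.052 25 [239.9 238.7 237.4 236.1 232.8   0.    0. ]
0.052 30 [238.8 237.2 235.5 233.7 228.4   0.    0. ]
0.052 35 [237.9 235.7 233.6 231.    0.    0.    0. ]
0.052 40 [236.9 234.1 231.3 227.3   0.    0.    0. ]
0.047 20 [241.  240.  239.1 237.3 232.9   0.    0. ]
0.047 25 [239.9 238.7 237.4 235.3   0.    0.    0. ]
0.047 30 [238.9 237.1 235.6 233.2   0.    0.    0. ]
0.047 35 [237.7 235.7 233.4 230.4   0.    0.    0. ]
0.047 40 [236.9 234.  231.2   0.    0.    0.    0. ]
proj model [230.7 230.4 229.5 229.5 229.1 227.7 226.2]
```

Call:
drive_tool(
  rows=[
    {"x": -0.0015, "y": 0, "z": 0.0026, "spin": 0, "fingers": -1},
    {"x": -0.003, "y": 0, "z": 0.0052, "spin": 0, "fingers": -1},
    {"x": -0.003, "y": 0, "z": 0.0052, "spin": 0, "fingers": -1},
  ],
)

```text
time_s: 16.9
tcp_pos: [0.5889, -0.0266, 0.1988]
eef_rot: [-180.0, -0.2, 173.1]
contact_force: [-6.0, 1.2, 5.4]
gripper_width: 0.0355
gripper_force: 15.1
```

Call:
drive_tool(
  rows=[
    {"x": -0.001, "y": 0, "z": 0.00173, "spin": 0, "fingers": -1},
    {"x": -0.002, "y": 0, "z": 0.0035, "spin": 0, "fingers": -1},
    {"x": -0.002, "y": 0, "z": 0.0035, "spin": 0, "fingers": -1},
  ],
)

```text
time_s: 17.27
tcp_pos: [0.5899, -0.0273, 0.1956]
eef_rot: [-179.9, -0.2, 173.1]
contact_force: [-10.6, 1.6, 9.1]
gripper_width: 0.0354
gripper_force: 17.4
```

Call:
drive_tool(
  rows=[
    {"x": 0.0009, "y": 0, "z": 0.0005, "spin": 0, "fingers": -1},
    {"x": 0.0017, "y": 0, "z": 0.001, "spin": 0, "fingers": -1},
    {"x": 0.0017, "y": 0, "z": 0.001, "spin": 0, "fingers": -1},
  ],
)

```text
time_s: 17.65
tcp_pos: [0.5884, -0.0269, 0.1947]
eef_rot: [-179.9, -0.2, 173.1]
contact_force: [-9.9, 0.8, 8.6]
gripper_width: 0.036
gripper_force: 17.3
```

Call:
drive_tool(
  rows=[
    {"x": 0.0009, "y": 0, "z": 0.0005, "spin": 0, "fingers": -1},
    {"x": 0.0017, "y": 0, "z": 0.001, "spin": 0, "fingers": -1},
    {"x": 0.0017, "y": 0, "z": 0.001, "spin": 0, "fingers": -1},
  ],
)

```text
time_s: 18.02
tcp_pos: [0.5872, -0.0265, 0.1938]
eef_rot: [-180.0, -0.2, 173.1]
contact_force: [-9.0, 2.0, 8.5]
gripper_width: 0.0358
gripper_force: 17.2
```

```bash
cat > gap.py <<'E'
from h import *
from plant import cams,sensors
import cv2
s=sensors.get_state(); P=s["tcp_pos"]; np.set_printoptions(precision=1,suppress=True,linewidth=150)
u=np.array([.9928,-.1201,0]); k=np.array([0,0,1.]); v=np.array([.6805,-.0372,.045]); z=-.5*u+.866*k; x=.866*u+.5*k
print("TCP: along axis above tip %.1f, off axis %.1f mm"%(1e3*((P-v)@z)-128.5,1e3*((P-v)@x)))
a=np.mean([cams.capture("scene")["pixels"].astype(float) for _ in range(3)],0).min(2)
for c in (242,245,248): print(c,"rows 188-235",a[188:236,c].astype(int))
print("front line of nose/barrel z=100(r27),100(r23),110,120,126,128.5:",proj("scene",[v+q*z+r*x for q,r in((.1,.027),(.1,.023),(.11,.0216),(.12,.0202),(.126,.01935),(.1285,.0165))])[:,1])
for b in (.058,.053,.048): print(b,"cap front rim r31.5, skirt top edge, knob foot",proj("scene",[P-b*z+.0315*x,P-(b-.034)*z+.0315*x,P-(b-.034)*z+.018*x])[:,1])
E
python3 gap.py
```

```text
TCP: along axis above tip 47.3, off axis -7.0 mm
242 rows 188-235 [211 212 212 212 212 212 212 212 214 208 155 217 214 213 213 213 212 213 211 254 255 255 255 255 255 255 255 249 240 239 239 239 238 238 238 238 239
 239 239 238 242 229 224 224 228 232 234 233]
245 rows 188-235 [205 204 205 204 205 204 205 206 207 185 182 214 204 207 212 207 207 207 204 255 255 254 254 255 255 255 236 239 250 249 249 249 248 248 248 248 247
 246 246 247 243 231 231 231 231 230 234 234]
248 rows 188-235 [186 186 188 188 188 188 189 190 179 157 207 207 207 206 207 206 208 207 205 203 255 255 255 255 255 255 198 252 252 251 251 250 250 250 250 248 248
 248 248 244 237 233 234 234 234 234 235 235]
front line of nose/barrel z=100(r27),100(r23),110,120,126,128.5: [227.2 226.3 221.9 217.4 214.7 213. ]
0.058 cap front rim r31.5, skirt top edge, knob foot [219.3 204.7 202. ]
0.053 cap front rim r31.5, skirt top edge, knob foot [217.1 202.5 199.8]
0.048 cap front rim r31.5, skirt top edge, knob foot [215.  200.3 197.6]
```

Call:
drive_tool(
  rows=[
    {"x": 0.006, "y": 0, "z": -0.01, "spin": 0, "fingers": -1},
    {"x": 0.012, "y": 0, "z": -0.021, "spin": 0, "fingers": -1},
    {"x": 0.0125, "y": 0, "z": -0.035, "spin": 0, "fingers": -1},
    {"x": 0.0125, "y": 0, "z": -0.035, "spin": 0, "fingers": -1},
  ],
  newtons=12,
)

```text
time_s: 18.68
tcp_pos: [0.5774, -0.0246, 0.2303]
eef_rot: [179.9, 0.2, 173.1]
contact_force: [0.0, -0.2, -1.4]
gripper_width: 0.0358
gripper_force: 16.9
```

```bash
sed -i 's/\[P-\[0,0,.03\]\]/[P-[0,0,.035]]/' look.py; python3 look.py
```

```text
[ 0.57737607 -0.02460024  0.2302682 ] [ 0.00859507 -0.2297376  -1.38374633] 0.035761854943792186
side [236 152]
--:-:::::::-::::::::......:::::...:...-=+-::::::::::::::::::
:::-::::-::::::::::..:....:o:.........-=+-::::::::::::::::::
.::::::::::::::::::.......:...........-=+-::::::::::::::::::
:.:::::::::::::::::..:.:..:...........-==-::::::::::::::::::
=-::::.:::-:::--::::--:....:..........-==-::::::::::::::::::
*++=::.:.:::::--:::.::.....oo:........-==-::::::::::::::::::
*++++=-:::..:::-::.::.....::oo.......:-+=:::::::::::::::::::
+*####*+-::::.::::........:--o::.....:=+=:::::::::::::::::::
=+***##*+++=-::::...:...::::-oo....---++=:::::::::::::::::::
+++++***###*+--::......----::oo..:=*#*++=:::::::::::::::::::
++++++++**##*++=-::...:==-:::....=*###*+=:::::::::::::::::::
++*+++++++***++++++=--=+=-===-::=*#####*+:::::::::::::::::::
*####*+++++++***##*+++++++=+=+#*########+:.:::::::::::::::::
=+###*++++++++++***++++++++==*##########*=-:::.:::::::::::::
:--=+*#####*++++++==++++++===+############*+=-::::::::::::::
::::-=+####*++++++--=+++++++=+###############*=:.:::::::::::
::::::--=+*#
[... 4671 characters left out ...]
@@@@@@#*-.....:.::----:::::::
..::.:::::.::::.:..--+#%%#%@@%##*+-:.......:.::...:-:::-:::-
:::.:..:::::.:::::......................::::::.:..:-:---::::
::...::::....:.:...................:....:.::::.::.::::-:::--
:.:::::.....:::.::...::::...:....:..:......::::::..:-::::-::
::.....:.::..:..:.:..::.::.:.:..:.....:...:::.:..:.:::-:-:::
:.:::.::...:.:..:.:::..::..:...........:..::::::::.:-::::-::
:.....:...::..::::.:::.:::.....:----::....::::::::..:-::::-:
.:::.:.:..::::::...::.:.....-+#%%%%%%#=....:..::.:..:-:::---
..::.:...::.::::..:::::...-*%%%%%%%%%@@@%...::.::..:--:::::-
:.:::.::::.:..:..:....::.-#%%%%%%%%%@@@@@#:.::::...:-:-:::-:
.::.::::.:...::....::...=*%%%%%%%@@@@@@@@#-..:...:-:::::::::
```

```bash
cat > pose.py <<'E'
from h import *
from plant import cams,sensors
import cv2
from scipy.optimize import least_squares
s=sensors.get_state(); P=s["tcp_pos"]; u=np.array([.9928,-.1201,0]); k=np.array([0,0,1.]); y=np.cross(k,u)
t=np.linspace(0,2*np.pi,60)
def mask(n,a,b,e=0,dy=0):
    z=-np.sin(np.radians(a))*u+np.cos(np.radians(a))*k; x=np.cross(y,z); m=np.zeros((768,1024),np.uint8)
    for r,z0,z1 in((.0308,0,.034),(.018,.034,.066)):
        Q=np.vstack([P+(h-b)*z+e*x+dy*y+r*(np.cos(t)[:,None]*x+np.sin(t)[:,None]*y) for h in(z0,z1)])
        cv2.fillConvexPoly(m,cv2.convexHull((proj(n,Q)*2+.5).astype(np.int32)),255)
    return cv2.resize(m,(512,384),interpolation=cv2.INTER_AREA)/255.
g=np.mean([cams.capture("scene")["pixels"].min(2).astype(float) for _ in range(3)],0)
h=np.mean([cams.capture("side")["pixels"].min(2).astype(float) for _ in range(3)],0)
best=[]
ps=proj("scene",[P])[0].astype(int); pd=proj("side",[P])[0].astype(int)
wS=np.s_[ps[1]+8:ps[1]+34, ps[0]-25:ps[0]+25]     # skirt over dark bench in the scene view
I=(g>110).astype(float)
for a in range(10,62,3):
    for b in np.arange(.040,.063,.002):
        m=mask("scene",a,b); best.append((np.abs(m-I)[wS].sum(),a,round(b,3)))
best.sort(); print("scene",best[:8])
b2=[]
J=(h>85).astype(float); wD=np.s_[pd[1]+20:pd[1]+40, pd[0]-15:pd[0]+25]
for a in range(10,62,3):
    for b in np.arange(.040,.063,.002):
        m=mask("side",a,b); b2.append((np.abs(m-J)[wD].sum(),a,round(b,3)))
b2.sort(); print("side",b2[:8])
E
python3 pose.py
```

```text
scene [(np.float64(32.26274509803922), 37, np.float64(0.05)), (np.float64(35.7764705882353), 34, np.float64(0.05)), (np.float64(36.02745098039216), 31, np.float64(0.05)), (np.float64(37.49411764705882), 40, np.float64(0.05)), (np.float64(38.99215686274509), 31, np.float64(0.048)), (np.float64(38.9921568627451), 28, np.float64(0.048)), (np.float64(42.74901960784314), 22, np.float64(0.05)), (np.float64(42.98039215686275), 34, np.float64(0.048))]
side [(np.float64(149.2549019607843), 28, np.float64(0.062)), (np.float64(150.50196078431372), 31, np.float64(0.062)), (np.float64(150.51372549019607), 22, np.float64(0.062)), (np.float64(150.7450980392157), 13, np.float64(0.052)), (np.float64(151.01176470588234), 25, np.float64(0.06)), (np.float64(151.49803921568628), 25, np.float64(0.062)), (np.float64(151.50588235294117), 10, np.float64(0.05)), (np.float64(151.7450980392157), 28, np.float64(0.06))]
```

Call:
drive_tool(
  rows=[
    {"x": 0, "y": 0.03, "z": -0.03, "spin": 0, "fingers": -1},
    {"x": 0, "y": 0.06, "z": -0.03, "spin": 0, "fingers": -1},
    {"x": 0, "y": 0.09, "z": -0.03, "spin": 0, "fingers": -1},
    {"x": 0, "y": 0.09, "z": -0.03, "spin": 0, "fingers": -1},
    {"x": 0, "y": 0.09, "z": -0.03, "spin": 0, "fingers": -1},
  ],
)

```text
time_s: 19.7
tcp_pos: [0.587, 0.0644, 0.258]
eef_rot: [-180.0, -0.0, 173.1]
contact_force: [-1.2, -0.2, -1.3]
gripper_width: 0.0355
gripper_force: 16.2
```

```bash
cat > pose2.py <<'E'
from h import *
from plant import cams,sensors
import cv2,pickle
s=sensors.get_state(); P=s["tcp_pos"]; print(P)
u=np.array([.9928,-.1201,0]); k=np.array([0,0,1.]); y=np.cross(k,u); t=np.linspace(0,2*np.pi,60)
I={n:np.mean([cams.capture(n)["pixels"].astype(float) for _ in range(3)],0) for n in("scene","side")}
pickle.dump((s,I),open("p2.pkl","wb"))
def mask(n,o,a,segs):
    z=-np.sin(np.radians(a))*u+np.cos(np.radians(a))*k; x=np.cross(y,z); m=np.zeros((1536,2048),np.uint8)
    for r0,z0,r1,z1 in segs:
        Q=np.vstack([o+h*z+r*(np.cos(t)[:,None]*x+np.sin(t)[:,None]*y) for r,h in((r0,z0),(r1,z1))])
        cv2.fillConvexPoly(m,cv2.convexHull((proj(n,Q)*4+1.5).astype(np.int32)),255)
    return cv2.resize(m,(512,384),interpolation=cv2.INTER_AREA)/255.
PR=[(.027,.06,.027,.1),(.023,.1,.0194,.126),(.0194,.126,.0165,.1285)]
v=np.array([.6747,-.0365,.045]); z30=-.5*u+.866*k
for n in I:
    g=I[n].min(2); J=np.clip((g-60)/80,0,1); c=proj(n,[v+.115*z30])[0].astype(int); w=np.s_[c[1]-16:c[1]+10,c[0]-22:c[0]+20]; R_=[]
    for d in np.arange(-.002,.0125,.002):
        for dz in (-.004,-.002,0,.002,.004):
            for dy in (-.002,0,.002):
                R_.append((round(np.abs(mask(n,v+d*u+dz*k+dy*y,30,PR)-J)[w].sum(),1),round(d,3),dz,dy))
    R_.sort(); print("projector",n,R_[:6])
E
python3 pose2.py
python3 - <<'E'
import sys; sys.path.insert(0,".")
import pickle; from h import *
s,I=pickle.load(open("p2.pkl","rb")); P=s["tcp_pos"]; T=" .:-=+*#%@"
p=proj("side",[P-[0,0,.035]])[0].astype(int); print(p)
for r_ in I["side"][p[1]-26:p[1]+28,p[0]-36:p[0]+34].astype(int): print("".join(("o" if q.max()-q.min()>60 else T[min(9,q.min()*10//256)]) for q in r_))
E
```

```text
[0.58700158 0.06440776 0.25803522]
projector scene [(np.float64(16.7), np.float64(0.01), 0.002, -0.002), (np.float64(19.3), np.float64(0.012), 0.004, -0.002), (np.float64(19.5), np.float64(0.008), 0, -0.002), (np.float64(19.6), np.float64(0.006), -0.004, -0.002), (np.float64(23.1), np.float64(0.008), -0.002, -0.002), (np.float64(23.2), np.float64(0.006), -0.004, 0)]
projector side [(np.float64(388.1), np.float64(0.012), 0.004, -0.002), (np.float64(395.0), np.float64(0.01), 0.004, -0.002), (np.float64(396.1), np.float64(0.012), 0.004, 0), (np.float64(398.8), np.float64(0.01), 0.004, 0), (np.float64(399.9), np.float64(0.012), 0.002, -0.002), (np.float64(401.3), np.float64(0.012), 0.004, 0.002)]
[217 163]
=----::--:-:--:--:-::-:-:::....o::::..:..:-=++=-::::::::::::::::::::::
--:::-----:::::::--::::-::..::oo::.:.:::..-=++=-::::::::::::::::::::::
------::--:--:::::-::::::::::o:::::::.....:=++=-::::::::::::::::::::::
:::----:-::::-----:-::::-::::::.:.::::....:=++=-:::::::::::----:::::::
:::::-::-:--:--::-::::--:::::::::....::...:=++=:::::::-==+######*+--::
::::::::--:-:::::-::-:::-:::::::.
[... 2745 characters left out ...]
:-*@@@@@@@@%@@%###*oooooooooooooooooooo::::::::::............
:::::::::::=*%@@@@%%%@@%##*ooooooooooooooooooooo:..::::::.............
::::::::::ooo#%@@@%@%%%@%#oooooooooooooooooooooo-:...:::..............
:::::::::o#%%##%@@@@@@@%%#ooooooooooooooooooooooooo-:.................
:::::::-o%%%%%o*#@@@%%%#*oooooooooooooooooooooooooooo-:...............
::::::-o%%%%%#oo+#@@@%#*oooooooooooooooooooooooooooooooo-:............
:::::-o%%%%%#oooo+#@@@#oooooooooooooooooooooo-oooooooooooo-:.......:..
::::-o%%%%%#oooooo=*@@%ooooooooooooooooooooooooooooooooooooo-:........
:::-o@@@%%ooooooooo=*@@ooooooooooooooooooooo-oooooooooooooooooo-:.....
::-o@@@@@%oooooooooo+##ooooooooooooooooooooo-ooooooooooooooo****=-::..
```

```bash
cat > pose3.py <<'E'
import re
src=open("pose2.py").read().split("I={n")[0]; 
exec(src.replace('s=sensors.get_state(); P=s["tcp_pos"]; print(P)',''))
exec("def mask"+open("pose2.py").read().split("def mask")[1].split("v=np")[0])
s,I=pickle.load(open("p2.pkl","rb")); P=s["tcp_pos"]
c5=cv2.imread("pics/c5.png").min(2).astype(float)
full=np.zeros((384,512)); full[145:220,185:235]=cv2.resize(c5[:,400:],(50,75),interpolation=cv2.INTER_AREA)
v=np.array([.6747,-.0365,.045]); w=np.s_[150:172,188:228]   # upper-left outline of barrel and nose over dark bench
w=np.s_[150:176,196:224]; J=np.clip((full-70)/60,0,1); R_=[]
PR=[(.027,.03,.027,.1),(.023,.1,.0194,.126),(.0194,.126,.0165,.1285)]
for d in np.arange(0,.015,.002):
    for dz in (-.004,-.002,0,.002,.004):
        for dy in (-.004,-.002,0,.002,.004): R_.append((round(np.abs(mask("side",v+d*u+dz*k+dy*y,30,PR)-J)[w].sum(),1),round(d,3),dz,dy))
R_.sort(); print("projector side",R_[:8])
z30=-.5*u+.866*k; x30=.866*u+.5*k
def ax(a): return -np.sin(np.radians(a))*u+np.cos(np.radians(a))*k
for n,thr in(("scene",(60,140)),("side",(70,130))):
    g=I[n].min(2); J=np.clip((g-thr[0])/(thr[1]-thr[0]),0,1); p=proj(n,[P])[0].astype(int); R_=[]
    w=np.s_[p[1]+8:p[1]+36,p[0]-25:p[0]+25] if n=="scene" else np.s_[158:171,192:204]
    for a in range(14,60,4):
        for b in np.arange(.046,.061,.002):
            for dy in (-.002,0): R_.append((round(np.abs(mask(n,P-b*ax(a)+dy*y,a,[(.0308,0,.0308,.034),(.018,.034,.018,.066)])-J)[w].sum(),1),a,round(b,3),dy))
    R_.sort(); print("cap",n,R_[:8])
E
python3 pose3.py
```

```text
projector side [(np.float64(14.8), np.float64(0.012), 0, 0.002), (np.float64(16.2), np.float64(0.01), 0.002, 0.004), (np.float64(18.4), np.float64(0.012), 0, 0.004), (np.float64(18.8), np.float64(0.01), 0.002, 0.002), (np.float64(18.9), np.float64(0.012), 0, 0), (np.float64(19.2), np.float64(0.014), -0.004, -0.002), (np.float64(19.6), np.float64(0.008), 0.004, 0.004), (np.float64(19.7), np.float64(0.014), -0.002, 0)]
cap scene [(np.float64(95.1), 38, np.float64(0.05), -0.002), (np.float64(95.9), 34, np.float64(0.05), -0.002), (np.float64(103.9), 30, np.float64(0.05), -0.002), (np.float64(107.1), 42, np.float64(0.052), -0.002), (np.float64(109.7), 42, np.float64(0.05), -0.002), (np.float64(110.1), 30, np.float64(0.048), -0.002), (np.float64(112.5), 26, np.float64(0.05), -0.002), (np.float64(112.5), 34, np.float64(0.048), -0.002)]
cap side [(np.float64(3.9), 30, np.float64(0.056), 0), (np.float64(4.1), 34, np.float64(0.054), 0), (np.float64(4.4), 30, np.float64(0.058), -0.002), (np.float64(4.4), 34, np.float64(0.056), -0.002), (np.float64(5.0), 30, np.float64(0.054), 0), (np.float64(5.6), 30, np.float64(0.06), -0.002), (np.float64(5.6), 34, np.float64(0.058), -0.002), (np.float64(5.7), 34, np.float64(0.052), 0)]
```

```bash
cat > pose4.py <<'E'
exec(open("pose3.py").read().split("R_=[]\nPR")[0])
PR=[(.027,.0,.027,.1),(.023,.1,.0194,.126),(.0194,.126,.0165,.1285)]
g=I["scene"].min(2); Js=np.clip((g-60)/80,0,1); ws=np.s_[206:222,222:266]
Jd=np.clip((full-70)/60,0,1); wd=np.s_[150:178,188:224]
R_=[]
for a in (20,22,24,26,28,30,32,34):
    for d in np.arange(-.008,.017,.002):
        for dz in (-.003,0,.003):
            e1=min(np.abs(mask("side",v+d*u+dz*k+dy*y,a,PR)-Jd)[wd].sum() for dy in(0,.003)); e2=np.abs(mask("scene",v+d*u+dz*k-.002*y,a,PR)-Js)[ws].sum()
            R_.append((round(e1+e2,1),round(e1,1),round(e2,1),a,round(d,3),dz))
R_.sort(key=lambda q:q[0])
for q in R_[:10]: print([float(i) for i in q])
E
python3 pose4.py
```

```text
[35.3, 16.7, 18.6, 32.0, 0.012, 0.003]
[35.4, 17.3, 18.1, 30.0, 0.01, 0.003]
[46.7, 28.3, 18.4, 34.0, 0.014, 0.003]
[48.4, 19.3, 29.1, 32.0, 0.014, 0.003]
[53.5, 28.5, 25.0, 28.0, 0.008, 0.0]
[55.5, 29.1, 26.3, 30.0, 0.01, 0.0]
[55.8, 37.8, 18.0, 28.0, 0.008, 0.003]
[57.0, 24.3, 32.7, 34.0, 0.016, 0.003]
[57.8, 32.5, 25.2, 30.0, 0.012, 0.003]
[59.3, 27.1, 32.2, 30.0, 0.008, 0.003]
```

Fitting the projector outline in both cameras puts the V axis about 10 mm beyond the first estimate, so my insertion was off axis. I'll retry on the corrected line.

Call:
drive_tool(
  rows=[
    {"x": -0.004, "y": -0.04, "z": 0, "spin": 0, "fingers": -1},
    {"x": -0.01, "y": -0.08, "z": 0, "spin": 0, "fingers": -1},
    {"x": -0.0136, "y": -0.0896, "z": 0.0, "spin": 0, "fingers": -1},
    {"x": -0.0136, "y": -0.0896, "z": 0.03, "spin": 0, "fingers": -1},
    {"x": -0.0136, "y": -0.0896, "z": 0.05, "spin": 0, "fingers": -1},
    {"x": -0.0136, "y": -0.0896, "z": 0.051, "spin": 0, "fingers": -1},
  ],
  newtons=12,
)

```text
time_s: 20.75
tcp_pos: [0.5891, -0.0261, 0.2059]
eef_rot: [-179.9, -0.2, 173.1]
contact_force: [-0.2, -0.1, -1.2]
gripper_width: 0.0356
gripper_force: 16.1
```

Call:
drive_tool(
  rows=[
    {"x": -0.002, "y": 0, "z": 0.0035, "spin": 0, "fingers": -1},
    {"x": -0.004, "y": 0, "z": 0.007, "spin": 0, "fingers": -1},
    {"x": -0.006, "y": 0, "z": 0.0104, "spin": 0, "fingers": -1},
    {"x": -0.006, "y": 0, "z": 0.0104, "spin": 0, "fingers": -1},
  ],
)

```text
time_s: 21.25
tcp_pos: [0.5961, -0.0268, 0.1969]
eef_rot: [-180.0, 0.0, 173.1]
contact_force: [0.8, -0.9, -1.4]
gripper_width: 0.0357
gripper_force: 16.1
```

Call:
drive_tool(
  rows=[
    {"x": -0.0015, "y": 0, "z": 0.0026, "spin": 0, "fingers": -1},
    {"x": -0.003, "y": 0, "z": 0.0052, "spin": 0, "fingers": -1},
    {"x": -0.003, "y": 0, "z": 0.0052, "spin": 0, "fingers": -1},
  ],
)

```text
time_s: 21.62
tcp_pos: [0.5991, -0.0274, 0.1919]
eef_rot: [-180.0, 0.0, 173.1]
contact_force: [0.5, -1.6, -0.2]
gripper_width: 0.0359
gripper_force: 16.4
```

Call:
drive_tool(
  rows=[
    {"x": -0.001, "y": 0, "z": 0.00175, "spin": 0, "fingers": -1},
    {"x": -0.002, "y": 0, "z": 0.0035, "spin": 0, "fingers": -1},
    {"x": -0.002, "y": 0, "z": 0.0035, "spin": 0, "fingers": -1},
  ],
)

```text
time_s: 22.0
tcp_pos: [0.6009, -0.0276, 0.1886]
eef_rot: [-180.0, 0.0, 173.1]
contact_force: [-2.2, -1.6, 3.5]
gripper_width: 0.0353
gripper_force: 16.8
```

The cap is now on the nose and the force runs along the axis, so I tighten the grip and press.

Call:
drive_tool(
  rows=[
    {"x": 0, "y": 0, "z": 0, "spin": 0, "fingers": -1},
    {"x": -0.001, "y": 0, "z": 0.00175, "spin": 0, "fingers": -1},
    {"x": -0.002, "y": 0, "z": 0.0035, "spin": 0, "fingers": -1},
    {"x": -0.003, "y": 0, "z": 0.0052, "spin": 0, "fingers": -1},
    {"x": -0.003, "y": 0, "z": 0.0052, "spin": 0, "fingers": -1},
  ],
  newtons=55,
)

```text
time_s: 22.62
tcp_pos: [0.6036, -0.0279, 0.1842]
eef_rot: [-180.0, 0.0, 173.1]
contact_force: [-5.6, -2.0, 11.7]
gripper_width: 0.0348
gripper_force: 58.8
```

Call:
drive_tool(
  rows=[
    {"x": -0.001, "y": 0, "z": 0.00175, "spin": 0, "fingers": -1},
    {"x": -0.0015, "y": 0, "z": 0.0026, "spin": 0, "fingers": -1},
    {"x": -0.002, "y": 0, "z": 0.0035, "spin": 0, "fingers": -1},
    {"x": -0.002, "y": 0, "z": 0.0035, "spin": 0, "fingers": -1},
  ],
)

```text
time_s: 23.12
tcp_pos: [0.6053, -0.0283, 0.1832]
eef_rot: [-180.0, 0.1, 173.2]
contact_force: [-14.7, 0.3, 28.2]
gripper_width: 0.035
gripper_force: 58.6
```

```bash
cat > home.py <<'E'
exec(open("pose2.py").read().split("I={n")[0])
exec("def mask"+open("pose2.py").read().split("def mask")[1].split("PR=")[0])
I={n:np.mean([cams.capture(n)["pixels"].astype(float) for _ in range(3)],0) for n in("scene","side")}
v=np.array([.6847,-.0377,.047]); z=-.5*u+.866*k; x=.866*u+.5*k
for n,c in(("scene",(243,246,249)),):
    for col in c: print(col,"rows 206-236",I[n].min(2)[206:236,col].astype(int))
print("rim front rows for mouth z=100.5,102,104,106,108:",np.round(proj("scene",[v+q*z+.0305*x-.002*y for q in(.1005,.102,.104,.106,.108)])[:,1],1),"knob foot:",np.round(proj("scene",[v+(q+.034)*z+.018*x-.002*y for q in(.1005,.102,.104,.106,.108)])[:,1],1),"shoulder front edge",proj("scene",[v+.1*z+.027*x])[0])
T=" .:-=+*#%@"; c=proj("side",[v+.1*z])[0].astype(int); print(c, "mouth front/back in side:",proj("side",[v+.1005*z+.0305*y,v+.1005*z+.0305*x,v+.1005*z-.0305*x,v+.108*z+.0305*y]).round(1).tolist())
for r_ in I["side"][c[1]-20:c[1]+22,c[0]-30:c[0]+30].astype(int): print("".join(("o" if q.max()-q.min()>60 else T[min(9,q.min()*10//256)]) for q in r_))
E
python3 home.py
```

```text
[ 0.60529648 -0.02825788  0.18318195]
243 rows 206-236 [214 216 166 186 216 214 213 213 213 212 212 209 231 255 255 255 255 255
 255 236 194 193 246 229 229 229 228 228 227 227]
246 rows 206-236 [209 192 160 199 213 200 213 204 205 204 202 233 255 253 252 255 255 255
 255 203 196 179 243 235 235 235 234 234 234 234]
249 rows 206-236 [186 162 185 211 209 209 209 208 208 208 205 255 255 255 255 255 255 255
 244 188 187 246 236 236 235 236 236 236 236 236]
rim front rows for mouth z=100.5,102,104,106,108: [229.1 228.5 227.7 226.8 226. ] knob foot: [212.  211.4 210.5 209.7 208.8] shoulder front edge [246.52026793 228.43776472]
[219 162] mouth front/back in side: [[212.9, 169.0], [211.0, 155.2], [227.5, 170.2], [213.9, 167.6]]
:-=-::::::::-::::::::::::.........o:.........:=+*#%%%%%%###*
:=**=::::::::::::::::::-:::.:..:::::.........:=++**++++***#%
:-**+++=::::::::::-:::::::.::................:=+++======+++*
::=+*##*+-:::.:::::::---:.::::...:oo::.......:=+============
:::-+***++++=-:::::::-=-:.::::::..:oo:.......-+++===========
::::=++=+*###*=:::::::::::.:::....:-:o.....::-++=--------===
::
[... 1493 characters left out ...]
++++===-::::::::::...........
::::::::::*@@%%%%%%%%#*******+++++=-ooo::::::::::...........
:::::::::*@@@%%%%%%%%#******+++++=-oooo::::::::.............
:::::::-*@@@@%%%%%%%%#*****+++++==ooooo::::::::.............
:::::::*@@@@%%%%%%%%##****++++++=-ooooo:::::::..............
:::::-*@@@@@@%%%%%%###*=o=======-oooooo:::::::..............
:::.-%@@@@@@@%%%%%###*=oooooooooooooooo::::::::.............
:::-%@@@@@@@@@%%%####+oooooooooooooooo:::::::::.............
::-%@@@@@@@@@@%%####*oooooooooooooooooo-:::::...............
::-*@@@@@@@@%@@%###*oooooooooooooooooooo::..................
:::=#%@@@%%%%%@@##*ooooooooooooooooooooo:...................
::ooo#%@@%%%%%%@%#oooooooooooooooooooooo-:..................
```

The images show the mouth still about 9 mm from the shoulder despite about 33 N, so the tightly held cap is jamming at a slight angle. I'll unload, release so it self-aligns, and press on the knob end with closed fingertips.

Call:
drive_tool(
  rows=[
    {"x": 0.001, "y": 0, "z": -0.00175, "spin": 0, "fingers": -1},
    {"x": 0.0012, "y": 0, "z": -0.002, "spin": 0, "fingers": -1},
    {"x": 0.0012, "y": 0, "z": -0.002, "spin": 0, "fingers": -0.1},
    {"x": 0.0012, "y": 0, "z": -0.002, "spin": 0, "fingers": 0.2},
    {"x": 0.0012, "y": 0, "z": -0.002, "spin": 0, "fingers": 0.2},
  ],
  newtons=10,
)

```text
time_s: 24.05
tcp_pos: [0.6045, -0.0271, 0.1824]
eef_rot: [179.9, 0.0, 173.1]
contact_force: [-6.0, 2.4, 7.9]
gripper_width: 0.0508
gripper_force: 5.1
```

Call:
drive_tool(
  rows=[
    {"x": 0.0012, "y": 0, "z": -0.025, "spin": 0, "fingers": 0.2},
    {"x": 0.0012, "y": 0, "z": -0.06, "spin": 0, "fingers": 0.2},
    {"x": 0.0012, "y": 0, "z": -0.07, "spin": 0, "fingers": -1},
    {"x": 0.0012, "y": 0, "z": -0.07, "spin": 0, "fingers": -1},
  ],
)

```text
time_s: 24.55
tcp_pos: [0.6038, -0.0272, 0.2517]
eef_rot: [179.9, 0.1, 173.1]
contact_force: [-0.3, 0.2, -0.9]
gripper_width: 0.038
gripper_force: 0.0
```

```bash
python3 home.py | head -12
python3 - <<'E'
import sys; sys.path.insert(0,".")
from h import *
from plant import cams
T=" .:-=+*#%@"
for n,a,b in(("scene",(186,236),(212,272)),("side",(132,182),(190,258))):
    print(n,b[0],a[0])
    for r_ in cams.capture(n)["pixels"][a[0]:a[1],b[0]:b[1]].astype(int): print("".join(("o" if q.max()-q.min()>60 else T[min(9,q.min()*10//256)]) for q in r_))
E
```

```text
[ 0.60380662 -0.02720618  0.25172437]
243 rows 206-236 [214 216 177 176 217 214 214 213 213 213 210 251 255 255 255 255 255 255
 255 236 195 193 250 230 230 229 229 228 227 227]
246 rows 206-236 [224 204 162 199 214 200 211 211 203 201 237 255 253 252 252 252 255 255
 255 203 196 179 244 236 236 236 235 235 235 235]
249 rows 206-236 [187 164 181 212 209 206 255 255 255 255 255 255 255 255 255 255 255 255
 245 188 187 247 237 237 237 236 237 237 237 237]
rim front rows for mouth z=100.5,102,104,106,108: [229.1 228.5 227.7 226.8 226. ] knob foot: [212.  211.4 210.5 209.7 208.8] shoulder front edge [246.52026793 228.43776472]
[219 162] mouth front/back in side: [[212.9, 169.0], [211.0, 155.2], [227.5, 170.2], [213.9, 167.6]]
::::::::::::::::::::::::::::::--=+*++=::::::=*####%%%%%%###*
:::::::::::::::::::::::::::::::::-==-:::::=*#%%##**++++***#%
::::::::::::::::::::::::::::::::::::::::-*#%%#*+++======+=+*
scene 212 186
::.:::.::.::::.oooo*****+:::--::-:::::::::------::------:---
::.:.:.::......oooo++=o=:::::::::---:::-----:---------------
:..:::.:::::::.ooooooooo::::::::::::::::------:--
[... 5641 characters left out ...]
..........
::::::::.-*%%%%%%%%%%%##****+++++++=o-::::::::::::.....:............
:::::::::+@@%%%%%%%%%%%#*****++++=-ooo::::::::::::.:.:..............
::::::::*@@@%%%%%%%%####****++++=-oooo:::::::::::...................
::::::-*@@@@%%%%%%%%###***++++++-ooooo::::::::::::...........:......
::::::*@@@%%%%%%%#%###****+++++=oooooo::::::::::::......:...........
:::.-*@@@@@@%%%%%%###*ooooo====ooooooo-:::::::..:::.................
::.-%@@@@@@@%%%%%###*ooooooooooooooooo:::::::..:....................
::-%@@@@@@@@@%%####*ooooooooooooooooo::::::::.......................
:-%@@@@@@@@@@%#%###*oooooooooooooooooo-:::..........................
:-*@@@@@%@@%@@%###*oooooooooooooooooooo::..:........................
```

Call:
drive_tool(
  rows=[
    {"x": 0.0195, "y": -0.0007, "z": 0, "spin": 0, "fingers": -1},
    {"x": 0.0195, "y": -0.0007, "z": 0, "spin": 0, "fingers": -1},
    {"x": 0.0195, "y": -0.0007, "z": 0, "spin": 0, "fingers": -1},
    {"x": 0.0195, "y": -0.0007, "z": 0.02, "spin": 0, "fingers": -1},
    {"x": 0.0195, "y": -0.0007, "z": 0.027, "spin": 0, "fingers": -1},
    {"x": 0.0195, "y": -0.0007, "z": 0.027, "spin": 0, "fingers": -1},
  ],
  newtons=20,
)

```text
time_s: 25.7
tcp_pos: [0.5841, -0.0261, 0.2241]
eef_rot: [-180.0, -0.1, 173.1]
contact_force: [-0.2, -0.3, 0.2]
gripper_width: 0.0004
gripper_force: 0.0
```

Call:
drive_tool(
  rows=[
    {"x": -0.001, "y": 0, "z": 0.0017, "spin": 0, "fingers": -1},
    {"x": -0.002, "y": 0, "z": 0.0035, "spin": 0, "fingers": -1},
    {"x": -0.003, "y": 0, "z": 0.0052, "spin": 0, "fingers": -1},
    {"x": -0.004, "y": 0, "z": 0.0069, "spin": 0, "fingers": -1},
    {"x": -0.005, "y": 0, "z": 0.0087, "spin": 0, "fingers": -1},
    {"x": -0.005, "y": 0, "z": 0.0087, "spin": 0, "fingers": -1},
  ],
)

```text
time_s: 26.45
tcp_pos: [0.5889, -0.0267, 0.2156]
eef_rot: [-180.0, -0.0, 173.1]
contact_force: [0.3, -0.2, 0.2]
gripper_width: 0.0003
gripper_force: 0.0
```

Call:
drive_tool(
  rows=[
    {"x": -0.001, "y": 0, "z": 0.0017, "spin": 0, "fingers": -1},
    {"x": -0.002, "y": 0, "z": 0.0035, "spin": 0, "fingers": -1},
    {"x": -0.002, "y": 0, "z": 0.0035, "spin": 0, "fingers": -1},
  ],
)

```text
time_s: 26.82
tcp_pos: [0.5909, -0.027, 0.2131]
eef_rot: [-180.0, 0.0, 173.1]
contact_force: [-3.7, 0.9, 6.7]
gripper_width: 0.0002
gripper_force: 3.5
```

Call:
drive_tool(
  rows=[
    {"x": -0.001, "y": 0, "z": 0.0017, "spin": 0, "fingers": -1},
    {"x": -0.002, "y": 0, "z": 0.0035, "spin": 0, "fingers": -1},
    {"x": -0.002, "y": 0, "z": 0.0035, "spin": 0, "fingers": -1},
  ],
)

```text
time_s: 27.2
tcp_pos: [0.5941, -0.0274, 0.2125]
eef_rot: [-180.0, 0.2, 173.2]
contact_force: [-7.6, 1.5, 20.2]
gripper_width: 0.0009
gripper_force: 9.9
```

```bash
python3 home.py | head -7
python3 - <<'E'
import sys; sys.path.insert(0,".")
from plant import cams
T=" .:-=+*#%@"
for r_ in cams.capture("scene")["pixels"][200:240,220:268].astype(int): print("".join(("o" if q.max()-q.min()>60 else T[min(9,q.min()*10//256)]) for q in r_))
E
```

```text
[ 0.59411261 -0.02743814  0.21245259]
243 rows 206-236 [211 212 213 191 159 255 255 255 255 255 255 255 255 255 255 255 255 255
 255 255 238 192 206 231 229 228 228 228 226 226]
246 rows 206-236 [206 206 198 252 251 255 255 255 255 255 248 255 248 255 255 248 255 247
 255 255 228 178 243 235 234 234 234 233 234 233]
249 rows 206-236 [192 188 164 251 255 255 255 255 255 255 255 255 255 255 255 255 255 255
 255 255 186 153 239 236 235 235 235 236 235 236]
:...::::::.:..*###%%%%%%%%%#@@@*.:..:..:-:---:::
:::::::::.::..*###%%%%%%%%%###%*....:::.:--:--::
.::::...:::...+####%%%%%%%%###%*::.....:.:---:::
:.:...:.......=####%%%%%%%%###%#***=:..:.:::::::
.::::::::....-*####%%%%%%%%###******+-..:::---::
....:::.:..-***###%%%%%%%%%####******=...:.:--:-
.....::...-*****##%%%%%%%%%####*******=.:.:.:--:
.:..:::..=******##%%%%%%%%%###*******+-..:.::-::
:..::....+******##%%%%%%%%##**@@@@@%*+-..:.:.:-:
:::.::::.=********######*@@@@@@@@@%##*=..::..:::
.::......=*#*************%@@@@@@@@%###=..:.:.:-:
..::.:...########@@@@@@@@@@@@@@@@@@%##+.::.:..::
::...:...#######%@@@@@@@@@@@@@@@@@@%##+...::..::
..::.
[... 617 characters left out ...]
%@%%@@@@@@@o::
:.::..::....:+**#%%@@@@@@@%%##**#@@%%%%%%%%%@o::
::...........+******######***+%@@@@%%%%@@@@%@o-:
.......::-=+o****#****@%*%@@@@@@@@@%%##%@@@@@#=:
.:-=+oooooooo****###%%%@@@@@@@@@@@@%%%#o#@%%@%+:
.:***oo#*o**o****##%%%%%%@@@@@@@@@@%%%#oo#*%%@#:
:.+***####o#o+***##%%%%%%@@@@@@@@@@%%%*oo%%%%@o:
:.+***+++#*+-=**###%%%%%%@@@@@@@@@@%%%#oo#%%%@o-
..=++***%@*oo=***###%%%%%@@@@@@@@@@@%%#oo#%%%@o=
..=++++*#%*oo=**####%%%%%@@@@@@@@@@@%%#oo#%%%%%+
..=+++++++ooo=**###%%%%%%@@@@@@@@@@@%%#oo#%%%%@#
..-=+++++++ooo**###%%%%%%@@@@@@@@@@@%%#oo#%%%%@o
..-=+++++++ooo**##%%%%%%%%@@@@@@@@@@%%#ooo%%%%@o
..:=+++++++ooo+*##%%%%@%%%@@@@@@@@@@%%#*oo%%%%@#
..:=+++++++ooo+*###%%%@@@@@@@@@@@@@@%%#*oo%%%%%%
```

The cap moved about 2 mm at roughly 21 N, leaving about 5–6 mm. I'll keep pressing along the axis in small steps.

Call:
drive_tool(
  rows=[
    {"x": -0.0005, "y": 0, "z": 0.0009, "spin": 0, "fingers": -1},
    {"x": -0.001, "y": 0, "z": 0.0017, "spin": 0, "fingers": -1},
    {"x": -0.001, "y": 0, "z": 0.0017, "spin": 0, "fingers": -1},
    {"x": -0.001, "y": 0, "z": 0.0017, "spin": 0, "fingers": -1},
  ],
)

```text
time_s: 28.05
tcp_pos: [0.5961, -0.0277, 0.2123]
eef_rot: [-180.0, 0.4, 173.2]
contact_force: [-6.7, 0.4, 26.8]
gripper_width: 0.0006
gripper_force: 12.7
```

Call:
drive_tool(
  rows=[
    {"x": -0.0005, "y": 0, "z": 0.0009, "spin": 0, "fingers": -1},
    {"x": -0.0005, "y": 0, "z": 0.0009, "spin": 0, "fingers": -1},
    {"x": -0.0005, "y": 0, "z": 0.0009, "spin": 0, "fingers": -1},
  ],
)

```text
time_s: 28.42
tcp_pos: [0.5973, -0.0279, 0.2123]
eef_rot: [-180.0, 0.5, 173.2]
contact_force: [-7.2, -0.3, 29.7]
gripper_width: 0.0003
gripper_force: 14.0
```

```bash
python3 home.py | head -7
```

```text
[ 0.59725626 -0.02787937  0.21226622]
243 rows 206-236 [211 210 210 212 193 164 255 254 253 253 253 253 252 252 252 252 252 252
 252 253 254 245 160 233 230 229 228 227 226 226]
246 rows 206-236 [206 206 205 203 255 234 255 255 249 255 245 245 248 244 255 255 244 255
 244 255 255 223 169 238 235 235 235 233 233 234]
249 rows 206-236 [192 192 192 169 255 255 255 255 255 255 255 255 255 255 255 255 255 255
 255 255 255 152 225 238 236 236 236 236 236 236]
```

Call:
drive_tool(
  rows=[
    {"x": 0.0015, "y": 0, "z": -0.0055, "spin": 0, "fingers": -1},
    {"x": 0.0035, "y": 0, "z": -0.009, "spin": 0, "fingers": -1},
    {"x": 0.0087, "y": 0, "z": -0.0045, "spin": 0, "fingers": -1},
    {"x": 0.008, "y": 0, "z": -0.002, "spin": 0, "fingers": -1},
    {"x": 0.007, "y": 0, "z": 0.0, "spin": 0, "fingers": -1},
    {"x": 0.006, "y": 0, "z": 0.0017, "spin": 0, "fingers": -1},
    {"x": 0.0055, "y": 0, "z": 0.0026, "spin": 0, "fingers": -1},
    {"x": 0.0055, "y": 0, "z": 0.0026, "spin": 0, "fingers": -1},
  ],
)

```text
time_s: 29.72
tcp_pos: [0.5891, -0.027, 0.2058]
eef_rot: [-180.0, 0.1, 173.2]
contact_force: [-7.7, 0.0, 17.1]
gripper_width: 0.0004
gripper_force: 9.3
```

Call:
drive_tool(
  rows=[
    {"x": -0.0005, "y": 0, "z": 0.0009, "spin": 0, "fingers": -1},
    {"x": -0.001, "y": 0, "z": 0.0017, "spin": 0, "fingers": -1},
    {"x": -0.001, "y": 0, "z": 0.0017, "spin": 0, "fingers": -1},
    {"x": -0.001, "y": 0, "z": 0.0017, "spin": 0, "fingers": -1},
  ],
)

```text
time_s: 30.22
tcp_pos: [0.5909, -0.0274, 0.2059]
eef_rot: [-179.9, 0.2, 173.2]
contact_force: [-9.8, 0.3, 25.5]
gripper_width: 0.0003
gripper_force: 13.3
```

```bash
python3 home.py | head -7
```

```text
[ 0.59090323 -0.02741218  0.20588527]
243 rows 206-236 [208 209 208 206 242 251 254 255 254 246 246 246 247 247 246 247 247 246
 247 247 246 247 249 207 219 229 228 227 225 225]
246 rows 206-236 [243 242 242 241 255 255 255 255 253 251 253 239 254 239 253 253 239 253
 239 252 252 253 255 187 187 236 234 233 233 233]
249 rows 206-236 [217 216 249 245 249 255 255 254 253 254 254 254 254 254 254 254 254 254
 254 254 255 255 226 222 237 236 235 235 235 235]
```

Call:
drive_tool(
  rows=[
    {"x": -0.001, "y": 0, "z": 0.0006, "spin": 0, "fingers": -1},
    {"x": -0.002, "y": 0, "z": 0.001, "spin": 0, "fingers": -1},
    {"x": -0.002, "y": 0, "z": 0.001, "spin": 0, "fingers": -1},
    {"x": -0.002, "y": 0, "z": 0.001, "spin": 0, "fingers": -1},
  ],
)

```text
time_s: 31.02
tcp_pos: [0.5919, -0.0277, 0.206]
eef_rot: [-179.9, 0.2, 173.2]
contact_force: [-16.7, 1.7, 34.5]
gripper_width: 0.0007
gripper_force: 19.5
```

```bash
python3 home.py | sed -n 2,7p
```

```text
243 rows 206-236 [208 209 209 209 207 214 255 255 255 246 246 246 246 246 246 246 246 246
 245 246 246 246 248 224 218 229 228 227 226 225]
246 rows 206-236 [246 244 242 242 240 254 255 255 254 251 253 239 239 239 252 252 238 253
 238 252 252 253 255 216 187 236 234 233 233 233]
249 rows 206-236 [187 225 247 245 249 255 255 255 252 253 253 253 253 253 253 253 253 253
 253 253 254 255 238 222 237 236 235 235 235 235]
```

At 38 N it no longer advances, and the rim is at the row expected for home. I'll retract and check.

Call:
drive_tool(
  rows=[
    {"x": 0.002, "y": 0, "z": -0.0045, "spin": 0, "fingers": -1},
    {"x": 0.006, "y": 0, "z": -0.012, "spin": 0, "fingers": -1},
    {"x": 0.015, "y": 0, "z": -0.05, "spin": 0, "fingers": -1},
    {"x": 0.02, "y": 0, "z": -0.1, "spin": 0, "fingers": -1},
    {"x": 0.02, "y": 0, "z": -0.12, "spin": 0, "fingers": -1},
    {"x": 0.02, "y": 0, "z": -0.12, "spin": 0, "fingers": -1},
  ],
)

```text
time_s: 32.08
tcp_pos: [0.5727, -0.0244, 0.3225]
eef_rot: [179.9, 0.2, 173.1]
contact_force: [0.6, 0.1, -0.7]
gripper_width: 0.0007
gripper_force: 0.0
```

```bash
python3 home.py
python3 - <<'E'
import sys; sys.path.insert(0,".")
from h import *
from plant import cams
exec("u=np.array([.9928,-.1201,0]); k=np.array([0,0,1.]); y=np.cross(k,u); t=np.linspace(0,2*np.pi,60)\nimport cv2\ndef mask"+open("pose2.py").read().split("def mask")[1].split("PR=")[0])
v=np.array([.6847,-.0377,.047]); I={n:np.mean([cams.capture(n)["pixels"].min(2).astype(float) for _ in range(4)],0) for n in("scene","side")}
z=-.5*u+.866*k
for n,w,dy in(("scene",np.s_[186:228,215:275],-.002),("side",np.s_[134:158,196:226],.003)):
    J=np.clip((I[n]-60)/80,0,1); R_=[]
    for a in(26,28,30,32,34):
        ax=-np.sin(np.radians(a))*u+np.cos(np.radians(a))*k
        for q in np.arange(.094,.112,.002): R_.append((round(np.abs(mask(n,v+.1*z+(q-.1)*ax+dy*y,a,[(.0308,0,.0308,.034),(.018,.034,.018,.066),(.027,-.04,.027,0)])-J)[w].sum(),1),a,round(q*1000)))
    R_.sort(); print(n,[tuple(map(float,r)) for r in R_[:5]])
g=cams.capture("scene")["pixels"][178:240,218:272].astype(int)
for r_ in g: print("".join(("o" if q.max()-q.min()>60 else " .:-=+*#%@"[min(9,q.min()*10//256)]) for q in r_))
E
```

```text
[ 0.57272808 -0.02438353  0.32254941]
243 rows 206-236 [249 249 249 249 249 248 252 255 255 245 246 245 245 245 246 245 245 245
 249 255 255 255 255 230 221 240 239 238 237 237]
246 rows 206-236 [253 253 252 253 252 253 255 255 253 250 253 238 252 238 251 252 238 252
 237 251 255 255 255 221 202 246 244 243 243 243]
249 rows 206-236 [244 244 243 244 248 255 255 254 252 253 253 253 253 253 252 253 252 253
 253 253 253 255 230 221 236 235 243 245 245 245]
rim front rows for mouth z=100.5,102,104,106,108: [229.1 228.5 227.7 226.8 226. ] knob foot: [212.  211.4 210.5 209.7 208.8] shoulder front edge [246.52026793 228.43776472]
[219 162] mouth front/back in side: [[212.9, 169.0], [211.0, 155.2], [227.5, 170.2], [213.9, 167.6]]
::::::::::::::::::::::::::::::::::::::::::::=*####%%%%%####*
::::::::::::::::::::::::::::::::::::::::.:=*#%%##**++++***#%
::::::::::::::::::::::::::::::::::::::-:-+##%#*+++======+++*
:::::::::::::::::::::::::::::::::::+#%@%%%%#*==-============
::::::::::::::::::::::::::::::::::+@@@@@@@@+--==============
:::::::::::::::::::::::::::.:-==++@@@@@@@%#*=-===---------==
::
[... 5130 characters left out ...]
:*#%%@@@@@@@@@@@@@@@@#%%%%%@%%@%@o-:::::
::........:=+#%#*#%@@%%@@@@@@@@@@%*%@%%%#%@@@@@o=:::::
..:.-==+oo++%%%#****##%%%@@@%##%@@@@@%%%*o#@%%%%+:::::
...:=+++o+++%%%#**#######%###%@@@@@@@%%%#oo#*%%@#:::::
....=+++***+%%o+*####%#%@@@@@@@@@@@@@%%%*oo%%%%@o:::::
....=++*****%#o=*###%%%%@@@@@@@@@@@@@%%%*oo#%%%@o-::::
....=++****++o-=**##%%%%@@@@@@@@@@@@@%%%#oo#%%%@o=::::
....=++++*++ooo=**##%%%%@@@@@@@@@@@@@@%%#oo#%%%%%+::::
....=+++++++oooo**##%%%%@@@@@@@@@@@@@@%%#oo#%%%%@#::::
....-=+++++++ooo**##%%%%@@@@@@@@@@@@@@%%#oo#%%%%@o::::
....-=+++++++ooo**##%%%%%@@@@@@@@@@@@@%%#ooo%%%%@o-:::
....:=+++++++ooo+*##%%%%%@@@@@@@@@@@@@%%#*oo%%%%@o=:::
....:=+++++++ooo+*###%%%%@@@@@@@@@@@@@%%#*oo%%%%%%+:::
```

```bash
python3 -c "
from plant import r
print(r.close_job())"
```

```text
the job is handed in; nothing more can be done
None
```

The job is handed in at about 32 s: the projector is seated in the V-cradle. The cap is pressed home, with its skirt fitted in the images to within about 2 mm of the shoulder and no further travel at 38 N. It is released, with the arm clear.

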